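Clean the bore and put the bench in order

TASK

The deburring job is finished: with the long brush, scrub the bore of the bearing housing - down to the bottom, up to the mouth and down to the bottom again - and stand the brush back in its tube, head down. Hang every wash cup that is on the bench by its handle on the hook rack, one cup to a hook, and put every scraper away in a slot of the slotted block, one to a slot, blade fully in up to the handle and the handle lying level on the ledge at the robot's side. Do not disturb the gauges and other things on the bench.

Things in the scene. Friction and masses are not known exactly. Their poses are not given: they have to be found in the camera images.
- cup_a: Steel wash cup (may be absent), at first upright on the bench. Outer diameter 52, height 80, wall 3, 160 g. Origin: centre of underside; z out of the mouth; +y to its loop handle of 8 mm round bar, flat in the yz plane: centrelines at z = 68 (top), z = 16 (bottom), y = 58 (outer). Its opening (y 26 to 54, z 20 to 64) lets a hook pass along the cup's x
- cup_a_handle (a point): Centre of the handle's opening of cup_a, at y = 40, z = 42 of the cup; axes as the cup
- cup_b: Steel wash cup (may be absent), at first upright on the bench. Outer diameter 52, height 80, wall 3, 160 g. Origin: centre of underside; z out of the mouth; +y to its loop handle of 8 mm round bar, flat in the yz plane: centrelines at z = 68 (top), z = 16 (bottom), y = 58 (outer). Its opening (y 26 to 54, z 20 to 64) lets a hook pass along the cup's x
- cup_b_handle (a point): Centre of the handle's opening of cup_b, at y = 40, z = 42 of the cup; axes as the cup
- cup_c: Steel wash cup (may be absent), at first upright on the bench. Outer diameter 52, height 80, wall 3, 160 g. Origin: centre of underside; z out of the mouth; +y to its loop handle of 8 mm round bar, flat in the yz plane: centrelines at z = 68 (top), z = 16 (bottom), y = 58 (outer). Its opening (y 26 to 54, z 20 to 64) lets a hook pass along the cup's x
- cup_c_handle (a point): Centre of the handle's opening of cup_c, at y = 40, z = 42 of the cup; axes as the cup
- scraper_a: Flat scraper (may be absent), at first on the bench, blade on edge (in an upright plane). Wooden handle 90 long (x), 24 wide (y), 30 high (z), flat underside; from its +x end the steel blade reaches 100 farther, 4 thick (y), z = 3 to 27. 140 g; centre of mass 17 ahead of the origin. Origin: centre of the handle's underside; x to the blade's end, z up
- scraper_a_blade (a point): Middle of the blade's lower edge of scraper_a: 95 ahead of the handle's centre along x, 3 above its underside
- scraper_b: Flat scraper (may be absent), at first on the bench, blade on edge (in an upright plane). Wooden handle 90 long (x), 24 wide (y), 30 high (z), flat underside; from its +x end the steel blade reaches 100 farther, 4 thick (y), z = 3 to 27. 140 g; centre of mass 17 ahead of the origin. Origin: centre of the handle's underside; x to the blade's end, z up
- scraper_b_blade (a point): Middle of the blade's lower edge of scraper_b: 95 ahead of the handle's centre along x, 3 above its underside
- brush: Long bore brush, at first standing head down in its tube. Origin: centre of the head's end face (lower end); z along it up to the handle. Black head (rigid) 28 diameter, z = 0 to 50; stem 8 diameter; round wooden handle 18 diameter, z = 100 to 175. 80 g
- holder_floor (a point): The brush's tube: fixed, upright, dark steel, outer diameter 42, top 60 above the bench, inside diameter 34, the mouth flared from 45 up to 48 inside; foot disc 60 diameter. This point: centre of its inner floor, 6 above the bench
- bore_floor (a point): The bearing housing: fixed, bare aluminium, round, 88 outer diameter, top 100 above the bench, on a 100 x 100 x 8 plate; upright blind bore of 56 diameter, open at the top, 88 deep. This point: centre of the bore's floor, 12 above the bench; z up
- hook_rack: Fixed steel rack: 14 mm bar along its y, 220 up, on end posts at y = -170, 170 (top 230). Three hooks of 8 mm rod at y = -130, 0, 130 stick out from the bar along -x (to the robot), centreline 220 up: straight for 110, then turned up to an end 122 out, 238 high (top 242). Origin: on the bench under the bar's middle. A released cup swings down about its hook and settles in 1 to 3 s
- slot_block: Fixed grey block 100 long (x), 124 wide (y), top 46 above the bench; two upright slots along x at y = -35, 35: 10 wide, 40 deep, open at top and both ends, floor 6 above the bench. Its steel base plate, 6 thick, juts out 100 on the -x side (to the robot) as a ledge for handles. Origin: on the bench under the block's middle (block x = -50 to 50)
- ring_gauge: Bystander, not to be moved: dark steel ring lying flat, 64 diameter, 18 high. Origin: about the centre of its underside
- bushing: Bystander, not to be moved: brass ring 40 diameter, 30 high. Origin: about the centre of its underside
- micrometer: Bystander, not to be moved: grey bow with a steel barrel, 125 long, lying flat, 16 high. Origin: middle of its bow's open side, on the bench
- caliper: Bystander, not to be moved: steel sliding caliper, 200 long, lying flat, 9 high. Origin: about the centre of its underside
- plug_gauge: Bystander, not to be moved: steel cylinder 24 diameter, 100 long, lying. Origin: about the centre of its underside
Things that resemble listed ones, but are neither listed nor needed, are in the scene too. Leave any red look-alike of the cup_a alone.

How it is judged:
On the way, in this order (a step that is already met when the one before it is completed fails the run):
1. the brush's head reaches the bottom of the bore (horizontal distance between brush and bore_floor below 0.024 m and z of brush in the frame of bore_floor below 0.02 m), for 0.05 s.
2. the brush is drawn up until its lower end is in the upper part of the bore (horizontal distance between brush and bore_floor below 0.03 m and z of brush in the frame of bore_floor above 0.05 m), for 0.05 s.
3. the brush's head reaches the bottom of the bore again (all of step 1), for 0.05 s.
At the end, for the whole second after the job is handed in: Brush at rest head down in its tube (10 mm). Each cup hangs at rest, clear of the bench, from its own hook passed through its handle (opening's centre within 32 mm sideways, -40 to 10 mm in height). Each scraper at rest in a slot: 7 mm sideways, 25 mm along, 12 mm height, 7 degrees (horizontal distance between brush and holder_floor below 0.01 m and z of brush in the frame of holder_floor below 0.012 m and angle between brush's own z axis and vertical below 0.25 rad and linear speed of each of brush, scraper_a, scraper_b below 0.03 m/s and (y of cup_a_handle in the frame of hook_rack between -0.162 and -0.098 m or y of cup_a_handle in the frame of hook_rack between -0.032 and 0.032 m or y of cup_a_handle in the frame of hook_rack between 0.098 and 0.162 m) and x of cup_a_handle in the frame of hook_rack between -0.12 and -0.01 m and z of cup_a_handle in the frame of hook_rack between 0.18 and 0.23 m and contact force between each of cup_a, cup_b, cup_c and hook_rack above 0.3 N and height (world z) of each of cup_a, cup_b, cup_c above 0.08 m and linear speed of each of cup_a, cup_b, cup_c below 0.06 m/s and (y of cup_b_handle in the frame of hook_rack between -0.162 and -0.098 m or y of cup_b_handle in the frame of hook_rack between -0.032 and 0.032 m or y of cup_b_handle in the frame of hook_rack between 0.098 and 0.162 m) and x of cup_b_handle in the frame of hook_rack between -0.12 and -0.01 m and z of cup_b_handle in the frame of hook_rack between 0.18 and 0.23 m and (y of cup_c_handle in the frame of hook_rack between -0.162 and -0.098 m or y of cup_c_handle in the frame of hook_rack between -0.032 and 0.032 m or y of cup_c_handle in the frame of hook_rack between 0.098 and 0.162 m) and x of cup_c_handle in the frame of hook_rack between -0.12 and -0.01 m and z of cup_c_handle in the frame of hook_rack between 0.18 and 0.23 m and distance between cup_a_handle and cup_b_handle above 0.06 m and distance between each of cup_a_handle, cup_b_handle and cup_c_handle above 0.06 m and (y of scraper_a_blade in the frame of slot_block between -0.042 and -0.028 m or y of scraper_a_blade in the frame of slot_block between 0.028 and 0.042 m) and x of scraper_a_blade in the frame of slot_block between -0.025 and 0.015 m and z of each of scraper_a_blade, scraper_b_blade in the frame of slot_block below 0.018 m and x of each of scraper_a, scraper_b in the frame of slot_block below -0.05 m and angle between the x axis of each of scraper_a, scraper_b and the x axis of slot_block, either way round below 0.12 rad and angle between each of scraper_a, scraper_b's own z axis and vertical below 0.12 rad and (y of scraper_b_blade in the frame of slot_block between -0.042 and -0.028 m or y of scraper_b_blade in the frame of slot_block between 0.028 and 0.042 m) and x of scraper_b_blade in the frame of slot_block between -0.025 and 0.015 m); the robot touches nothing.
It fails at once if a bystander (gauge, caliper, bushing, ...) is moved by more than 30 mm (distance of any of ring_gauge, bushing, micrometer, caliper, plug_gauge from where it was at the start of the episode above 0.03 m).
Of cup_a, cup_b, cup_c only 2 to 3 are there at a start; the rules pass over those that are not, and their reading is None.
Of scraper_a, scraper_b only 1 to 2 are there at a start; the rules pass over those that are not, and their reading is None.
At some moment in a run one of cup_a, cup_b, cup_c, scraper_a, scraper_b may be knocked a few centimetres aside while the robot is not near it.
It also fails if it takes over 210 s, if anything falls off the work surface, if the arm or the gripper's body presses on something with over 40 N, if the wrist force passes 120 N, or if a joint passes its speed limit or range.

ROBOT

A 6-joint arm with a two-finger parallel gripper is mounted at the origin on the work surface. World frame = base frame: x ahead of the robot, y to its left, z up, the work surface at z = 0. Lengths are in m, angles in rad, forces in N, time in s.
With the tool pointing down it reaches from about 0.35 to 0.725 m from the base axis. Payload 6 kg.
Tool frame: the origin (TCP) lies on the centre line of the jaws, within the pads' length; the fingertips stand 8 mm ahead of it and the grasp point (between the pads) lies 11 mm behind it; z points along the fingers, y is the line along which they close (so a half turn about z gives the same grasp; the last joint's range is limited). The gripper opens to 85 mm and grips with 20 to 120 N. Pads are 22 mm wide; open, the fingers measure 114 mm over their backs; the gripper's body (76 mm by 85 mm) begins 54 mm behind the grasp point. The pads swing forward as they close: fully open they stand 13 mm farther back than shut.
Start: joints at [-0.854, 0.04, 0.085, 0, -1.615, -0.334], TCP at [0.224, -0.557, 0.201] pointing down, gripper open.
Joint ranges: [-2.56, 2.56], [-1.29, 2.01], [-1.08, 1.49], [-3.29, 1.98], [-2.81, -0.18], [-2.99, 2.99]. Speed limits (rad/s): [2.57, 2.57, 3.01, 3.14, 3.14, 3.14].

INTERFACE

Orientations are given as [roll, pitch, yaw] about the fixed x, y, z axes, in that order (R = Rz(yaw) Ry(pitch) Rx(roll)).
In Python, from bench import env gives the robot as it stands. The module is installed in compiled form; this text tells all that it offers.
- The arm moves only by the tool send_rows, never from a script. Its argument "moves" is text: rows parted by semicolons, each of 5 numbers parted by spaces: the shift along the world's x, y, z in m, then the turn about the world's z in degrees, then the finger opening in m, from 0 to 0.0854. A call has 1 to 10 rows; each row shifts and turns the commanded pose from where the row before left it; what a row does not reach is not made up. A row lasts 1/12 s, in which the tool goes at most 41.7 mm and 7.16 degrees, less where a joint would pass 70% of its speed; a pose out of reach is approached as far as the arm can. A call with a gripper value outside its range is refused whole. The fingers move at their own pace and stop on an object; the grip force is fixed at half the most. Time passes only in rows, so rows that do not move let the fingers close. It gives the time, the measured TCP pose, the force, the opening and the grip force at its end, in the units of the state.
- env.get_state(): the state, without advancing time (a new reading comes with each control period).
- env.camera(name): name is "side" or "top" or "wrist"; returns the picture (420x560x3 uint8, red, green, blue); there is no depth.
- env.camera_info(name): a dict with "fx", "fy", "cx", "cy" (pixels), "k1" (the pictures are not rectified: a ray, as slopes to the right and down, at radius r is drawn at 1 + k1 r^2 times it, then the intrinsics apply), "world_from_camera" (4x4, takes a point from camera to world coordinates). Camera axes: x right, y down, z forward; pixel columns grow to the right and rows downward; lengths in m; the calibration is good to about 2 mm. A picture is of the moment at which its call begins: read the wrist's pose just before it. camera_info takes no time and is no camera call; for the wrist camera it gives the pose at the moment of the call.
- env.finish_job(): hands the job in; it is judged then, once.
Trained networks look in the newest picture that a camera, given by its name, has taken for a name from the list of things; names that differ only in an ending like _2 or _b are one class to them, and where a whole thing is asked for, a point or a joint stands for the part that bears it (a point fixed in the world has none). Each returns a list of dicts, best first, with "confidence" (0 to 1); they miss things now and then, are a little off and sometimes report something else, mostly with a low value. They report only what shows in the picture. A call takes as long as a camera call. They do not tell look-alikes from the thing itself.
- env.search_frame(query, camera): "location" ([x, y, z] in m, in world coordinates, good to about 4 mm: the middle of the surface that is visible of it).
- env.spot_point(query, camera): "location" ([x, y, z] in m, in world coordinates, good to about 4 mm: a listed point, or the origin of a listed thing).
The state is a dict: "time_s": time; "joint_positions": joint angles; "joint_velocities": joint speeds; "effort": joint torques, N m; "eef_pos": TCP position; "ee_rot": TCP orientation; "force": force on the tool from outside, world axes, zero at the start; "torque": the same for the moment, N m; "width": finger opening in m; "finger_force": force on a finger pad.
Only numpy, scipy, OpenCV 4.12 (cv2) and the standard library are available. Lean on these libraries where they do the work, as an engineer would, in place of code of your own. Each camera call takes 0.05 s, during which the arm holds its last target. There are 200 camera calls.

## Working session

There is one attempt and no reset: what is moved stays moved. The work goes in short steps, Python scripts to look and compute and a tool call to move; the robot and the scene stay as the last step left them, time stands still between calls to the robot, and variables do not carry over. Pictures are saved under pics/ and viewed, at most 14 in all, crops included, and the job is handed in when it is done.

Besides the shell and the picture viewer there is one more tool, called after "Request:" as name(argument=value, ...) on one line, values as JSON. send_rows: Moves the arm, as the interface text tells. Its arguments: {"type":"object","properties":{"moves":{"type":"string"}},"required":["moves"]}

```bash
mkdir -p pics; cat > h.py <<'E'
from bench import env
import numpy as np, cv2
def shot(c,n): 
    im=env.camera(c); cv2.imwrite(f'pics/{n}.png',im[:,:,::-1]); return im
def proj(c,p):
    i=env.camera_info(c); T=np.linalg.inv(np.array(i['world_from_camera'])); q=T[:3,:3]@np.array(p)+T[:3,3]
    s=q[:2]/q[2]; s=s*(1+i['k1']*(s@s)); return np.array([i['fx']*s[0]+i['cx'],i['fy']*s[1]+i['cy']]).round(1)
def ray(c,u,v,z):
    i=env.camera_info(c); d=np.array([(u-i['cx'])/i['fx'],(v-i['cy'])/i['fy']]); s=d.copy()
    for _ in range(20): s=d/(1+i['k1']*(s@s))
    T=np.array(i['world_from_camera']); r=T[:3,:3]@np.array([s[0],s[1],1]); o=T[:3,3]
    return (o+r*(z-o[2])/r[2]).round(4)
E
python3 - <<'E'
from h import *
a=shot('top','top0'); b=shot('side','side0')
for c in('top','side'):
    print(c,np.array(env.camera_info(c)['world_from_camera']).round(3).tolist(),env.camera_info(c)['fx'])
    for q in ['cup_a','scraper_a','brush','holder_floor','bore_floor','hook_rack','slot_block','cup_a_handle','scraper_a_blade','ring_gauge','bushing','micrometer','caliper','plug_gauge']:
        print(q,[(np.round(d['location'],3).tolist(),round(d['confidence'],2),proj(c,d['location']).tolist()) for d in env.spot_point(q,c)])
print(env.get_state())
E
```

```text
top [[-0.004, -0.993, 0.12, 0.372], [-1.0, 0.003, -0.011, -0.029], [0.01, -0.12, -0.993, 1.203], [0.0, 0.0, 0.0, 1.0]] 446.35743014722397
cup_a [([0.484, 0.353, -0.003], 0.96, [141.8, 225.2]), ([0.329, 0.122, 0.004], 0.94, [224.6, 282.9]), ([0.251, 0.244, 0.001], 0.92, [179.4, 311.8]), ([0.396, 0.241, 0.0], 0.85, [181.1, 257.6]), ([0.374, 0.357, -0.005], 0.67, [139.7, 265.4]), ([0.749, 0.217, 0.002], 0.36, [192.7, 130.7]), ([0.575, -0.123, 0.006], 0.34, [315.5, 191.4]), ([0.472, -0.468, -0.002], 0.22, [440.1, 228.5])]
scraper_a [([0.431, -0.088, 0.002], 0.79, [303.0, 244.5]), ([0.413, -0.351, 0.003], 0.6, [399.9, 250.5])]
brush [([0.577, -0.119, 0.002], 0.72, [314.1, 190.9]), ([0.574, -0.12, 0.008], 0.65, [314.4, 191.7]), ([0.375, 0.312, 0.041], 0.61, [150.9, 265.2])]
holder_floor [([0.573, -0.123, 0.004], 0.78, [315.4, 192.0])]
bore_floor [([0.692, -0.125, 0.008], 0.84, [315.6, 149.2]), ([0.375, 0.356, -0.004], 0.6, [139.7, 265.4]), ([0.396, 0.238, -0.004], 0.25, [182.8, 257.5])]
hook_rack [([0.398, 0.239, 0.0], 0.33, [181.9, 257.0])]
slot_block [([0.661, -0.343, 0.0], 0.69, [393.5,
[... 2414 characters left out ...]
, 134.0])]
{'time_s': 1.5, 'joint_positions': array([-8.54292269e-01,  4.02161734e-02,  8.47886019e-02,  1.41622820e-05,
       -1.61549097e+00, -3.33691175e-01]), 'joint_velocities': array([-0.0008642 ,  0.0007497 ,  0.00114177,  0.00038324,  0.00186514,
       -0.00030199]), 'effort': array([-4.64779635e-05, -3.67928696e+01,  3.47433078e+01,  6.93311378e+00,
       -1.03146151e-03, -8.89742705e-05]), 'eef_pos': array([ 0.22411667, -0.55654633,  0.20084854]), 'ee_rot': array([ 3.14148182e+00, -5.33960434e-05, -2.75878040e+00]), 'force': array([-0.29160099, -0.33464217,  0.12061625]), 'torque': array([-0.03655226,  0.03167374, -0.0211398 ]), 'finger_force': 0.0, 'width': 0.08537834751062554}
```

View pics/top0.png

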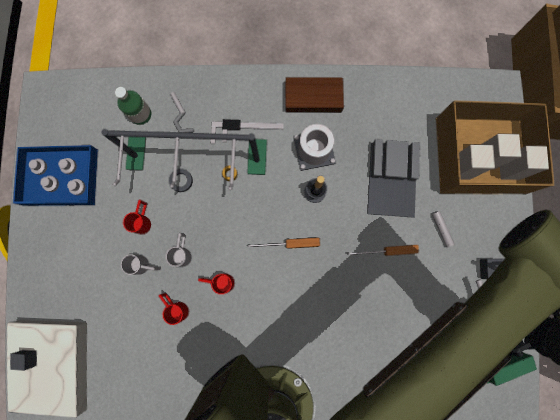

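View pics/side0.png

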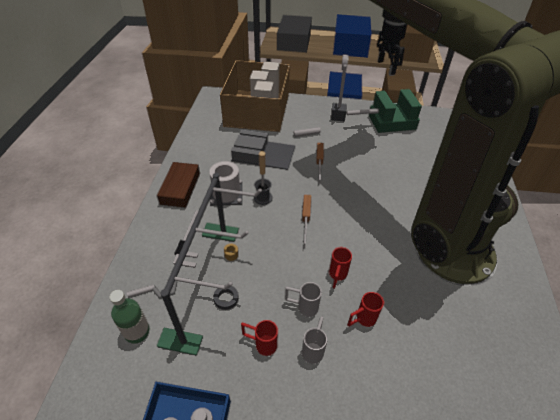

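The bench holds two grey cups at top pixels (133,264) and (178,256), and three red look-alikes at (137,220), (222,283) and (175,311). Grey steel fits the description, so the cups to hang are the two grey ones. There are two scrapers, at (303,243) and (402,250). I'll confirm with enlarged crops and measure the rack and block.

```bash
python3 - <<'E'
import cv2,numpy as np
a=cv2.imread('pics/top0.png')
c1=cv2.resize(a[115:285,95:275],None,fx=3.5,fy=3.5,interpolation=cv2.INTER_CUBIC)
cv2.imwrite('pics/c1.png',c1[:, :])
c2=cv2.resize(a[125:265,295:425],None,fx=4.2,fy=4.2,interpolation=cv2.INTER_CUBIC)
cv2.imwrite('pics/c2.png',c2)
E
```

```text
(no output)
```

View pics/c1.png

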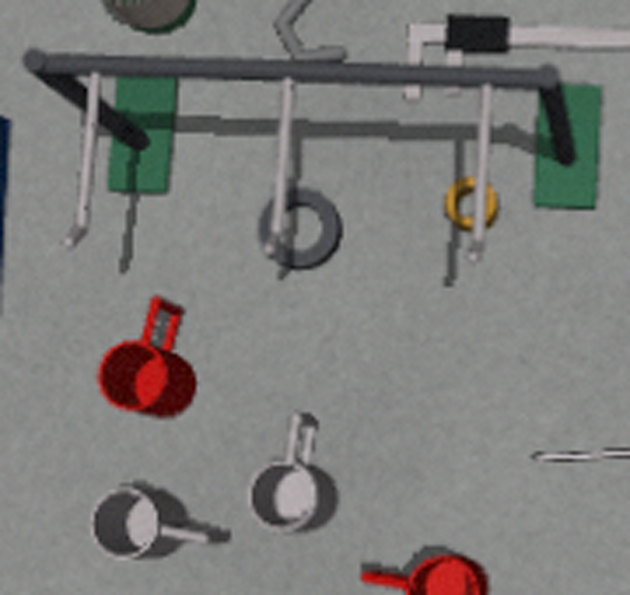

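View pics/c2.png

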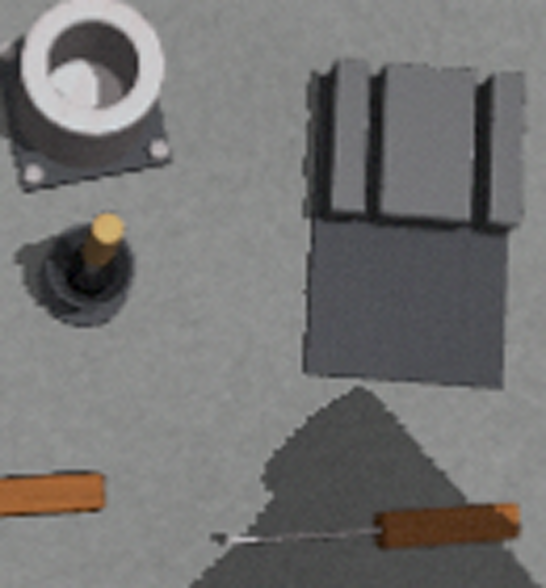

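Crop 1 confirms the two grey cups at crop pixels (140,522) and (295,495), with the red ones apart from them. Rack hooks end at about (75,240), (277,255) and (478,252). Crop 2 shows the slot front ends at (374,218) and (482,223).

```bash
python3 - <<'E'
from h import *
f=lambda u,v,z:ray('top',95+(u+.5)/3.5-.5,115+(v+.5)/3.5-.5,z).tolist()
g=lambda u,v,z:ray('top',295+(u+.5)/4.2-.5,125+(v+.5)/4.2-.5,z).tolist()
print('bar',f(35,60,.23),f(548,77,.23), f(290,71,.227))
for r,t in(((95,82),(75,240)),((288,82),(274,252)),((487,90),(477,254))): print('hook',f(*r,.224),f(*t,.24))
print('slotR',g(482,223,.046),g(486,76,.046),'slotL',g(374,218,.046),g(378,68,.046))
print('ledge front corners',g(304,373,.006),g(501,387,.006),'back',g(310,220,.006))
print('brush top',g(108,228,.181),'bore rim',g(92,62,.1))
print('cups rim c',f(136,520,.08),f(292,495,.08))
E
```

```text
bar [0.6783, 0.3765, 0.23] [0.6623, 0.0377, 0.23] [0.6687, 0.2059, 0.227]
hook [0.6643, 0.3369, 0.224] [0.5557, 0.3386, 0.24]
hook [0.6622, 0.2077, 0.224] [0.547, 0.2092, 0.24]
hook [0.6556, 0.0776, 0.224] [0.545, 0.0807, 0.24]
slotR [0.6049, -0.3722, 0.046] [0.7016, -0.3794, 0.046] slotL [0.6079, -0.3024, 0.046] [0.7062, -0.3087, 0.046]
ledge front corners [0.5139, -0.2625, 0.006] [0.5042, -0.3923, 0.006] back [0.6147, -0.2693, 0.006]
brush top [0.5746, -0.1209, 0.181] bore rim [0.6935, -0.12, 0.1]
cups rim c [0.3798, 0.3458, 0.08] [0.3983, 0.2312, 0.08]
```

Request:
send_rows(moves="0 0 0.02 0 0.0854;0.03 0.035 0.02 0 0.0854;0.03 0.035 0.02 0 0.0854;0.03 0.035 0.02 0 0.0854;0.03 0.035 0.02 0 0.0854;0.03 0.035 0 0 0.0854;0.03 0.035 0 0 0.0854;0.02 0.03 0 0 0.0854")

```text
time_s: 2.17
eef_pos: [0.3994, -0.3452, 0.2873]
ee_rot: [-3.142, 0.001, -2.758]
force: [1.3, -1.1, 0.6]
width: 0.0855
finger_force: 0.0
```

Request:
send_rows(moves="0.03 0.039 0 0 0.0854;0.03 0.039 0 0 0.0854;0.03 0.039 0 0 0.0854;0.03 0.039 0 0 0.0854;0.03 0.039 0 0 0.0854;0 0 0 0 0.0854;0 0 0 0 0.0854;0 0 0 0 0.0854")

```text
time_s: 2.83
eef_pos: [0.5248, -0.1821, 0.2873]
ee_rot: [-3.141, -0.0, -2.758]
force: [0.0, -0.1, 0.1]
width: 0.0854
finger_force: 0.0
```

```bash
python3 - <<'E'
from h import *
print(env.get_state()['eef_pos'])
shot('wrist','w1')
print(np.array(env.camera_info('wrist')['world_from_camera']).round(3).tolist(),env.camera_info('wrist')['fx'])
for q in ['brush','holder_floor','bore_floor']:
  print(q,[(np.round(d['location'],3).tolist(),round(d['confidence'],2)) for d in env.spot_point(q,'wrist')])
E
```

```text
[ 0.52484196 -0.18206434  0.28726519]
[[-0.373, 0.886, 0.275, 0.455], [0.928, 0.356, 0.111, -0.211], [0.0, 0.296, -0.955, 0.46], [0.0, 0.0, 0.0, 1.0]] 352.5121769593757
brush [([0.577, -0.118, 0.005], 0.73)]
holder_floor [([0.573, -0.121, 0.004], 0.73)]
bore_floor []
```

View pics/w1.png

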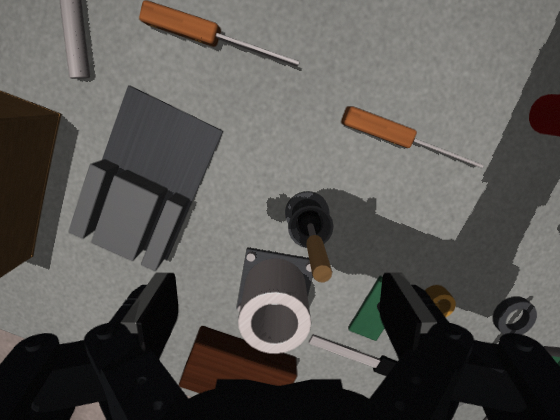

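The wrist picture shows the brush standing in its tube with the handle top at (321,272), and the bore at (275,322).

Request:
send_rows(moves="0.025 0.031 0 0 0.0854;0.025 0.0305 0 0 0.0854;0 0 -0.035 0 0.0854;0 0 -0.035 0 0.0854;0 0 -0.035 0 0.0854;0 0 -0.036 0 0.0854;0 0 0 0 0.0854;0 0 0 0 0.0;0 0 0 0 0.0;0 0 0 0 0.0")

```text
time_s: 3.87
eef_pos: [0.5764, -0.1212, 0.1502]
ee_rot: [-3.139, 0.005, -2.759]
force: [-0.3, 1.0, 0.7]
width: 0.0516
finger_force: 0.0
```

Request:
send_rows(moves="0 0 0 0 0.0;0 0 0 0 0.0;0 0 0 0 0.0;0 0 0 0 0.0;0 0 0 0 0.0")

```text
time_s: 4.28
eef_pos: [0.5756, -0.1208, 0.1479]
ee_rot: [-3.14, 0.002, -2.759]
force: [0.5, 1.0, 5.7]
width: 0.0127
finger_force: 58.6
```

Request:
send_rows(moves="0 0 0.03 0 0;0 0 0.035 0 0;0 0 0.035 0 0;0 0 0.03 0 0;0.03 0 0 0 0;0.03 0 0 0 0;0.03 0 0 0 0;0.0265 -0.001 0 0 0;0 0 0 0 0;0 0 0 0 0")

```text
time_s: 5.12
eef_pos: [0.6921, -0.1211, 0.2719]
ee_rot: [3.139, -0.006, -2.759]
force: [-0.4, 0.4, -1.1]
width: 0.0127
finger_force: 58.7
```

```bash
python3 - <<'E'
from h import *
print(env.get_state()['eef_pos'])
for c in('wrist','side'):
  shot(c,'b_'+c)
  for q in ['brush','bore_floor']:
    print(c,q,[(np.round(d['location'],3).tolist(),round(d['confidence'],2)) for d in env.spot_point(q,c)])
import cv2
a=cv2.imread('pics/b_side.png')[100:260,160:320]; b=cv2.imread('pics/b_wrist.png')
cv2.imwrite('pics/b2.png',np.hstack([cv2.resize(a,(420,420)),cv2.resize(b[150:,140:420],(380,366)) if 0 else cv2.resize(b[120:420,140:440],(380,420))]))
E
```

```text
[ 0.69214868 -0.12112422  0.27188625]
wrist brush [([0.688, -0.119, 0.126], 0.68)]
wrist bore_floor [([0.691, -0.122, 0.01], 0.84), ([0.663, -0.344, -0.001], 0.55)]
side brush [([0.696, -0.121, 0.133], 0.68)]
side bore_floor [([0.689, -0.12, 0.014], 0.65)]
```

View pics/b2.png

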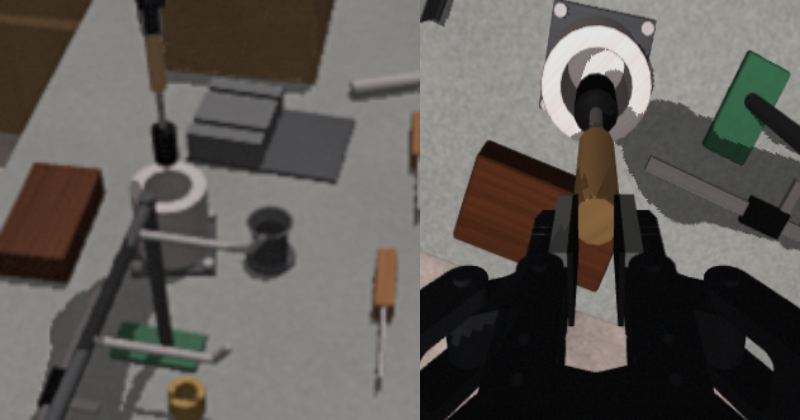

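The brush hangs straight over the bore, with its head at (597,95) in the right-hand view. Now the scrub.

Request:
send_rows(moves="0 0 -0.035 0 0;0 0 -0.035 0 0;0 0 -0.03 0 0;0 0 -0.01 0 0;0 0 0 0 0;0 0 0 0 0;0 0 0 0 0")

```text
time_s: 6.0
eef_pos: [0.6924, -0.122, 0.17]
ee_rot: [-3.139, 0.004, -2.759]
force: [0.2, 0.2, -0.1]
width: 0.0126
finger_force: 58.7
```

Request:
send_rows(moves="0 0 0.035 0 0;0 0 0.03 0 0;0 0 0 0 0;0 0 0 0 0;0 0 0 0 0")

```text
time_s: 6.42
eef_pos: [0.6919, -0.1215, 0.2332]
ee_rot: [-3.141, 0.003, -2.759]
force: [0.3, 0.4, -1.2]
width: 0.0125
finger_force: 58.8
```

Request:
send_rows(moves="0 0 -0.035 0 0;0 0 -0.03 0 0;0 0 0 0 0;0 0 0 0 0;0 0 0 0 0")

```text
time_s: 6.83
eef_pos: [0.6919, -0.122, 0.1684]
ee_rot: [-3.14, 0.001, -2.759]
force: [0.7, -0.1, -0.0]
width: 0.0124
finger_force: 58.8
```

Request:
send_rows(moves="0 0 0.035 0 0;0 0 0.035 0 0;0 0 0.035 0 0;0 0 0.013 0 0;-0.03 0 0 0 0;-0.03 0 0 0 0;-0.03 0 0 0 0;-0.026 0.001 0 0 0;0 0 0 0 0;0 0 0 0 0")

```text
time_s: 7.67
eef_pos: [0.5751, -0.121, 0.2889]
ee_rot: [-3.139, 0.007, -2.759]
force: [1.3, -0.2, 0.0]
width: 0.0125
finger_force: 58.9
```

```bash
python3 - <<'E'
from h import *
print(env.get_state()['eef_pos'])
a=shot('wrist','bw2');
for c in('wrist','side','top'):
  if c!='wrist': env.camera(c)
  for q in ['brush','holder_floor']:
    print(c,q,[(np.round(d['location'],3).tolist(),round(d['confidence'],2)) for d in env.spot_point(q,c)])
E
```

```text
[ 0.57508485 -0.12096019  0.28888488]
wrist brush [([0.579, -0.121, 0.147], 0.64)]
wrist holder_floor [([0.574, -0.122, 0.004], 0.69), ([0.437, -0.084, -0.002], 0.21)]
side brush [([0.579, -0.115, 0.144], 0.91), ([0.369, 0.32, 0.041], 0.72)]
side holder_floor [([0.578, -0.118, 0.006], 0.95)]
top brush [([0.577, -0.12, 0.138], 0.48)]
top holder_floor [([0.574, -0.122, 0.006], 0.75)]
```

Head depth was about 15 mm above the bore floor, and the limit is 20 mm. That margin is thin, so I'll repeat the strokes a little deeper.

Request:
send_rows(moves="0.03 0 0 0 0;0.03 0 0 0 0;0.03 0 0 0 0;0.026 0 0 0 0;0 0 0 0 0;0 0 -0.035 0 0;0 0 -0.035 0 0;0 0 -0.035 0 0;0 0 -0.022 0 0;0 0 0 0 0")

```text
time_s: 8.95
eef_pos: [0.6895, -0.1205, 0.152]
ee_rot: [3.139, -0.007, -2.759]
force: [-0.5, -1.2, -1.2]
width: 0.0122
finger_force: 101.4
```

Request:
send_rows(moves="0 0 0 0 0;0 0 0 0 0;0 0 0.035 0 0;0 0 0.035 0 0;0 0 0 0 0;0 0 0 0 0;0 0 0 0 0")

```text
time_s: 9.53
eef_pos: [0.6918, -0.1203, 0.2288]
ee_rot: [-3.141, 0.003, -2.759]
force: [-0.7, 1.5, -2.0]
width: 0.0128
finger_force: 106.9
```

Request:
send_rows(moves="0 0 -0.035 0 0;0 0 -0.035 0 0;0 0 0 0 0;0 0 0 0 0;0 0 0 0 0")

```text
time_s: 9.95
eef_pos: [0.6919, -0.121, 0.1592]
ee_rot: [-3.14, 0.001, -2.759]
force: [1.7, -0.7, 0.7]
width: 0.0125
finger_force: 107.0
```

Request:
send_rows(moves="0 0 0.035 0 0;0 0 0.035 0 0;0 0 0.035 0 0;0 0 0.022 0 0;-0.03 0 0 0 0;-0.03 0 0 0 0;-0.03 0 0 0 0;-0.026 0 0 0 0;0 0 0 0 0;0 0 0 0 0")

```text
time_s: 10.78
eef_pos: [0.5751, -0.1209, 0.2887]
ee_rot: [-3.139, 0.006, -2.759]
force: [0.1, 0.1, -0.3]
width: 0.0123
finger_force: 106.9
```

```bash
python3 - <<'E'
from h import *
print(env.get_state()['eef_pos'])
a=shot('wrist','bw3');b=shot('side','bs3')
cv2.imwrite('pics/b3.png',np.hstack([cv2.resize(b[100:240,190:330],(420,420),interpolation=2),cv2.resize(a[120:420,140:440],(380,420))])[:,:,::-1])
E
```

```text
[ 0.57505824 -0.12092202  0.28868366]
```

View pics/b3.png

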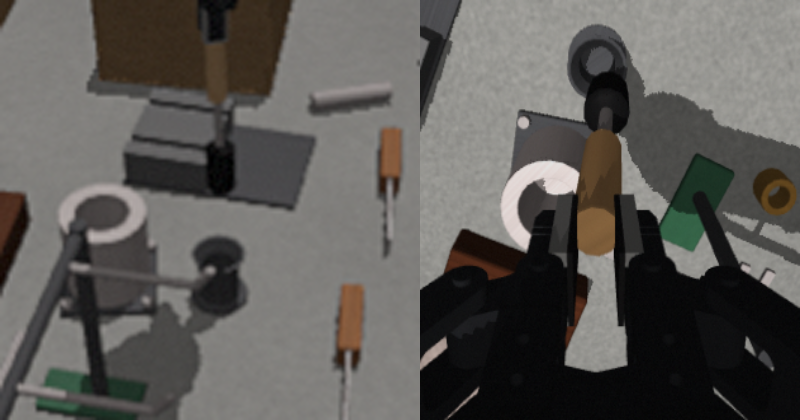

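Request:
send_rows(moves="0 0 -0.035 0 0;0 0 -0.03 0 0;0 0 -0.01 0 0;0 0 -0.01 0 0;0 0 -0.01 0 0;0 0 -0.01 0 0;0 0 -0.01 0 0;0 0 0 0 0;0 0 0 0 0")

```text
time_s: 11.63
eef_pos: [0.5753, -0.1209, 0.1689]
ee_rot: [-3.141, -0.001, -2.759]
force: [1.6, -3.1, -3.7]
width: 0.0124
finger_force: 106.8
```

Request:
send_rows(moves="0 0 -0.01 0 0;0 0 -0.008 0 0;0 0 -0.003 0 0;0 0 0 0 0;0 0 0 0 0;0 0 0 0 0")

```text
time_s: 12.13
eef_pos: [0.5751, -0.1205, 0.1477]
ee_rot: [3.141, -0.001, -2.759]
force: [0.7, -2.5, -2.4]
width: 0.0125
finger_force: 106.8
```

Request:
send_rows(moves="0 0 0 0 0.06;0 0 0 0 0.06;0 0 0 0 0.06;0 0 0 0 0.06;0 0 0 0 0.06;0 0 0.03 0 0.06;0 0 0.035 0 0.06;0 0 0.035 0 0.06;0 0 0.035 0 0.06;0 0 0 0 0.06")

```text
time_s: 12.97
eef_pos: [0.5769, -0.1216, 0.2922]
ee_rot: [-3.136, 0.01, -2.759]
force: [-0.3, -0.6, 2.0]
width: 0.06
finger_force: 0.0
```

```bash
cat >> h.py <<'E'
def spot(c,*qs):
  print(env.get_state()['eef_pos'].round(4),env.get_state()['ee_rot'].round(3)); env.camera(c)
  for q in qs: print(c,q,[(np.round(d['location'],3).tolist(),round(d['confidence'],2)) for d in env.spot_point(q,c)])
E
python3 - <<'E'
from h import *
for c in('side','top'): spot(c,'brush','scraper_a','scraper_a_blade','cup_a','cup_a_handle')
E
```

```text
[ 0.5769 -0.1216  0.2922] [-3.136  0.01  -2.759]
side brush [([0.579, -0.119, 0.006], 0.64)]
side scraper_a [([0.416, -0.35, 0.0], 0.58), ([0.435, -0.083, -0.005], 0.56)]
side scraper_a_blade [([0.426, 0.01, 0.003], 0.7)]
side cup_a [([0.397, 0.239, -0.003], 0.93), ([0.331, 0.124, 0.001], 0.87), ([0.251, 0.248, -0.003], 0.82), ([0.483, 0.35, -0.002], 0.61)]
side cup_a_handle [([0.29, 0.27, 0.04], 0.9), ([0.44, 0.236, 0.041], 0.76), ([0.33, 0.164, 0.043], 0.71), ([0.524, 0.344, 0.042], 0.58)]
[ 0.575  -0.1204  0.2816] [ 3.140e+00 -2.000e-03 -2.759e+00]
top brush [([0.574, -0.125, 0.003], 0.67)]
top scraper_a [([0.432, -0.084, -0.001], 0.82), ([0.413, -0.354, -0.0], 0.61)]
top scraper_a_blade [([0.433, 0.011, 0.0], 0.93)]
top cup_a [([0.252, 0.244, -0.002], 0.89), ([0.484, 0.35, -0.004], 0.87), ([0.397, 0.238, -0.001], 0.63), ([0.374, 0.354, -0.002], 0.58)]
top cup_a_handle [([0.285, 0.268, 0.04], 0.69), ([0.526, 0.345, 0.047], 0.58), ([0.396, 0.239, -0.001], 0.46)]
```

Request:
send_rows(moves="-0.015 0.005 0 6.8 0.0854;-0.015 0.005 0 6.8 0.0854;-0.015 0.005 -0.01 6.8 0.0854;-0.015 0.005 -0.01 6.8 0.0854;-0.015 0.005 -0.02 6.8 0.0854;-0.015 0.005 -0.02 6.8 0.0854;-0.015 0.005 -0.02 6.8 0.0854;-0.015 0.005 -0.02 6.8 0.0854;-0.015 0.005 -0.02 6.8 0.0854;-0.008 0.005 0 6.8 0.0854")

```text
time_s: 14.4
eef_pos: [0.4295, -0.0702, 0.1588]
ee_rot: [3.136, 0.0, -1.566]
force: [0.7, -0.1, -0.3]
width: 0.0852
finger_force: 0.0
```

Request:
send_rows(moves="0 0 0 0 0.0854;0 0 0 0 0.0854;0 0 0 0 0.0854")

```text
time_s: 14.65
eef_pos: [0.4331, -0.0706, 0.1641]
ee_rot: [-3.14, 0.0, -1.575]
force: [-0.1, 0.1, -0.2]
width: 0.0855
finger_force: 0.0
```

```bash
python3 - <<'E'
from h import *
spot('wrist','scraper_a','scraper_a_blade')
a=shot('wrist','w4')
hs=cv2.cvtColor(a,cv2.COLOR_RGB2HSV); m=cv2.inRange(hs,(5,100,60),(20,255,255))
n,l,s,c=cv2.connectedComponentsWithStats(m)
for k in range(1,n):
  if s[k][4]>800:
    p=np.argwhere(l==k)[:,::-1].astype(float); 
    r=cv2.minAreaRect(p.astype(np.float32)); print(s[k],r)
    for q in cv2.boxPoints(r): print(ray('wrist',*q,.03))
E
```

```text
[ 0.4331 -0.0706  0.1641] [-3.14   0.    -1.575]
wrist scraper_a [([0.438, -0.084, 0.002], 0.96)]
wrist scraper_a_blade [([0.437, 0.009, 0.005], 0.78)]
[ 260  121   32  101 2585] ((276.6649475097656, 170.80966186523438), (99.7458724975586, 27.287620544433594), 85.91438293457031)
[ 0.449  -0.1305  0.03  ]
[ 0.426 -0.132  0.03 ]
[ 0.4191 -0.0432  0.03  ]
[ 0.4441 -0.0414  0.03  ]
[   0  133   79   25 1047] ((38.0055046081543, 143.78164672851562), (14.56399917602539, 79.41663360595703), 80.13418579101562)
[ 0.688  -0.1166  0.03  ]
[ 0.61   -0.1264  0.03  ]
[ 0.6097 -0.1139  0.03  ]
[ 0.6884 -0.1035  0.03  ]
```

View pics/w4.png

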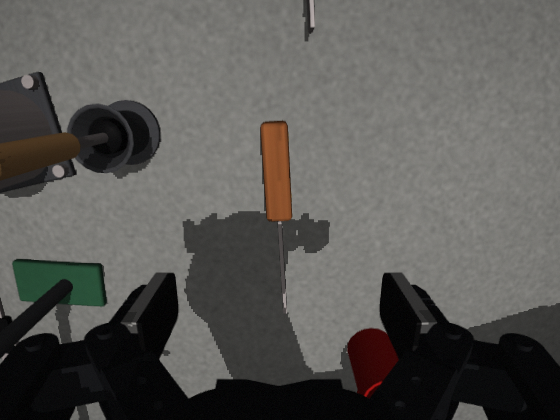

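The scraper handle spans (276,121) to (278,221), lying at about 94° world yaw. I'm grasping it slightly ahead of its centre.

Request:
send_rows(moves="0 0 -0.035 4 0.0854;0 0 -0.035 0 0.0854;0 0 -0.035 0 0.0854;0 0 -0.03 0 0.0854;0 0 -0.01 0 0.0854;0 0 -0.006 0 0.0854;0 0 0 0 0.0854;0 0 0 0 0.04;0 0 0 0 0.0;0 0 0 0 0.0")

```text
time_s: 15.68
eef_pos: [0.4336, -0.0704, 0.014]
ee_rot: [-3.139, 0.0, -1.502]
force: [0.5, -0.6, -0.7]
width: 0.0513
finger_force: 0.0
```

Request:
send_rows(moves="0 0 0 0 0.0;0 0 0 0 0.0;0 0 0 0 0.0;0 0 0 0 0.0;0 0 0 0 0.0")

```text
time_s: 16.1
eef_pos: [0.4324, -0.0706, 0.0123]
ee_rot: [3.142, -0.0, -1.502]
force: [-0.5, -0.5, 0.4]
width: -0.0
finger_force: 0.0
```

Request:
send_rows(moves="0 0 0.03 0 0.0854;0 0 0.035 0 0.0854;0 0 0.035 0 0.0854;0 0 0.035 0 0.0854;0 0 0.015 0 0.0854;0 0 0 0 0.0854;0 0 0 0 0.0854")

```text
time_s: 16.68
eef_pos: [0.4328, -0.0703, 0.1628]
ee_rot: [-3.14, 0.001, -1.502]
force: [0.3, -0.2, -1.0]
width: 0.0834
finger_force: 0.0
```

```bash
python3 - <<'E'
from h import *
print(env.get_state()['eef_pos'])
a=shot('wrist','w5')
for c in('side','top'): spot(c,'scraper_a','scraper_a_blade')
E
```

```text
[ 0.43275548 -0.07031775  0.16278998]
[ 0.4321 -0.0704  0.1614] [ 3.141  0.    -1.502]
side scraper_a [([0.417, -0.35, -0.002], 0.59), ([0.434, -0.086, -0.004], 0.56)]
side scraper_a_blade [([0.426, 0.011, 0.002], 0.59)]
[ 0.4317 -0.0706  0.1607] [ 3.139 -0.    -1.502]
top scraper_a [([0.415, -0.355, -0.002], 0.85)]
top scraper_a_blade []
```

View pics/w5.png

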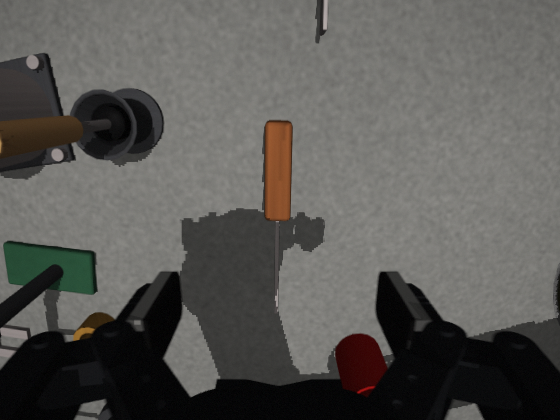

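```bash
python3 - <<'E'
from h import *
s=env.get_state(); print(s)
from scipy.spatial.transform import Rotation as R
M=R.from_euler('xyz',s['ee_rot']).as_matrix(); t=s['eef_pos']
for p in [(0,0,0),(0,.0425,0),(0,-.0425,0),(0.011,.0425,-.005),(-.011,.0425,-.005),(0,0.0425,-.03),(0,0,.15)]: print(p,proj('wrist',t+M@np.array(p)))
print(proj('wrist',(.4345,-.087,.03)),proj('wrist',(t[0],t[1],.03)))
E
```

```text
{'time_s': 17.0333, 'joint_positions': array([ 3.03370283e-01, -4.09776389e-01, -3.77319887e-01, -3.32867786e-05,
       -1.60482316e+00, -2.34737356e-01]), 'joint_velocities': array([-0.00035026, -0.00180927,  0.00449967,  0.00115555,  0.00017856,
        0.00071453]), 'effort': array([ 1.16897067e-03, -1.44683102e+01,  3.46854937e+01,  6.92064911e+00,
       -2.80160966e-03, -4.68165538e-06]), 'eef_pos': array([ 0.43203003, -0.07064976,  0.16137955]), 'ee_rot': array([ 3.14005765e+00, -3.32882862e-04, -1.50216204e+00]), 'force': array([-0.73881526,  0.10169391,  0.46034871]), 'torque': array([0.00235585, 0.0077261 , 0.03339772]), 'finger_force': 0.0, 'width': 0.08547506362704396}
(0, 0, 0) [279.3 251.2]
(0, 0.0425, 0) [358.7 251. ]
(0, -0.0425, 0) [199.8 251.1]
(0.011, 0.0425, -0.005) [362.4 235.2]
(-0.011, 0.0425, -0.005) [359.3 273.8]
(0, 0.0425, -0.03) [372.9 277.7]
(0, 0, 0.15) [278.8 186.2]
[277.1 172.8] [278.6 191.1]
```

The grasp closed on nothing and the scraper did not move. The visible fingertips (row 272) and the brush grip both suggest the tips sit about 30 mm further back than I assumed. I'll check this by gently touching bare bench with the fingers closed.

Request:
send_rows(moves="-0.03 0 0 0 0;-0.03 0 -0.03 0 0;0 0 -0.035 0 0;0 0 -0.035 0 0;0 0 -0.035 0 0;0 0 -0.02 0 0;0 0 0 0 0;0 0 0 0 0")

```text
time_s: 17.7
eef_pos: [0.3724, -0.071, 0.0076]
ee_rot: [3.14, -0.001, -1.502]
force: [-0.0, -0.6, 0.8]
width: -0.0001
finger_force: 0.0
```

Request:
send_rows(moves="0 0 -0.004 0 0;0 0 -0.004 0 0;0 0 0 0 0")

```text
time_s: 17.95
eef_pos: [0.3734, -0.0703, 0.0002]
ee_rot: [-3.141, 0.0, -1.502]
force: [-0.1, 0.0, -0.2]
width: 0.0001
finger_force: 0.0
```

```bash
python3 - <<'E'
from h import *
s=env.get_state();print(s['eef_pos'],s['force'],s['width'])
b=shot('side','s6'); p=proj('side',s['eef_pos']); print(p)
u,v=int(p[0]),int(p[1]); c=b[v-70:v+70,u-70:u+70,::-1].copy(); cv2.imwrite('pics/s6c.png',cv2.resize(c,(560,560),interpolation=2))
E
```

```text
[ 3.73364918e-01 -7.03418420e-02  2.13393849e-04] [-0.14361124  0.00199305 -0.22434474] 6.776850724160639e-05
[326.  216.8]
```

View pics/s6c.png

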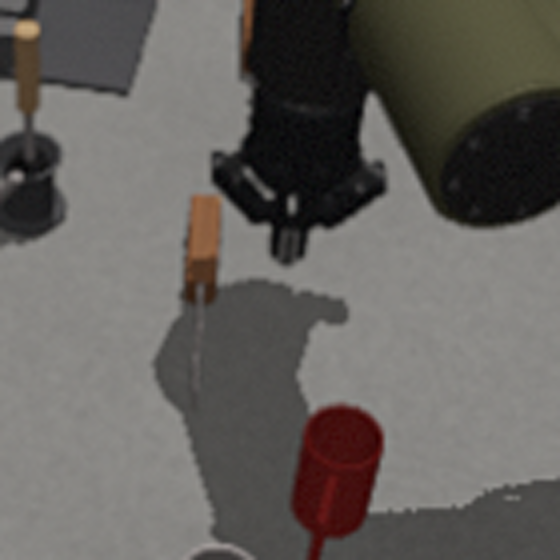

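The fingertips at (287,262) still stand clear of the bench at TCP z=0, so the real tool is shorter than the readings say. I'll continue down in small steps.

Request:
send_rows(moves="0 0 -0.004 0 0;0 0 -0.004 0 0;0 0 0 0 0;0 0 0 0 0")

```text
time_s: 18.33
eef_pos: [0.3727, -0.0706, -0.0085]
ee_rot: [3.141, -0.0, -1.502]
force: [-0.8, -0.6, 0.9]
width: -0.0004
finger_force: 0.0
```

Request:
send_rows(moves="0 0 -0.003 0 0;0 0 0 0 0;0 0 0 0 0")

```text
time_s: 18.58
eef_pos: [0.3728, -0.0706, -0.0114]
ee_rot: [3.141, -0.0, -1.502]
force: [-0.2, 0.8, 0.6]
width: -0.0002
finger_force: 0.0
```

Request:
send_rows(moves="0 0 -0.003 0 0;0 0 0 0 0;0 0 0 0 0")

```text
time_s: 18.83
eef_pos: [0.3728, -0.0706, -0.0145]
ee_rot: [3.141, -0.0, -1.502]
force: [-0.0, -0.4, 0.1]
width: 0.0001
finger_force: 0.0
```

Request:
send_rows(moves="0 0 -0.003 0 0;0 0 0 0 0;0 0 0 0 0")

```text
time_s: 19.08
eef_pos: [0.3727, -0.0706, -0.0175]
ee_rot: [3.141, -0.0, -1.502]
force: [-0.2, 0.5, 1.2]
width: 0.0002
finger_force: 0.0
```

Request:
send_rows(moves="0 0 -0.002 0 0;0 0 0 0 0;0 0 0 0 0")

```text
time_s: 19.33
eef_pos: [0.3728, -0.0706, -0.0194]
ee_rot: [3.141, -0.0, -1.502]
force: [-1.1, 0.4, -0.3]
width: -0.0
finger_force: 0.0
```

Request:
send_rows(moves="0 0 -0.002 0 0;0 0 0 0 0;0 0 0 0 0")

```text
time_s: 19.58
eef_pos: [0.3728, -0.0706, -0.0214]
ee_rot: [3.141, -0.0, -1.502]
force: [-0.0, -0.1, 0.5]
width: 0.0001
finger_force: 0.0
```

Request:
send_rows(moves="0 0 -0.002 0 0;0 0 0 0 0;0 0 0 0 0")

```text
time_s: 19.83
eef_pos: [0.3728, -0.0706, -0.0234]
ee_rot: [3.141, -0.0, -1.502]
force: [-0.5, 0.3, -0.0]
width: -0.0003
finger_force: 0.0
```

Request:
send_rows(moves="0 0 -0.002 0 0;0 0 0 0 0;0 0 0 0 0")

```text
time_s: 20.08
eef_pos: [0.3728, -0.0706, -0.0254]
ee_rot: [3.141, -0.0, -1.502]
force: [-0.5, 0.9, -0.0]
width: -0.0
finger_force: 0.0
```

Request:
send_rows(moves="0 0 -0.002 0 0;0 0 0 0 0;0 0 0 0 0")

```text
time_s: 20.33
eef_pos: [0.3728, -0.0706, -0.0274]
ee_rot: [3.141, -0.0, -1.502]
force: [-0.9, -0.7, 0.1]
width: -0.0001
finger_force: 0.0
```

Request:
send_rows(moves="0 0 -0.002 0 0;0 0 0 0 0;0 0 0 0 0")

```text
time_s: 20.58
eef_pos: [0.3728, -0.0706, -0.0294]
ee_rot: [3.141, -0.0, -1.502]
force: [-0.3, 0.7, 0.2]
width: 0.0002
finger_force: 0.0
```

Request:
send_rows(moves="0 0 -0.002 0 0;0 0 0 0 0;0 0 0 0 0")

```text
time_s: 20.83
eef_pos: [0.3733, -0.0706, -0.0303]
ee_rot: [-3.141, -0.0, -1.502]
force: [-2.6, 0.7, 6.3]
width: 0.0002
finger_force: 3.2
```

Request:
send_rows(moves="0 0 -0.002 0 0;0 0 0 0 0;0 0 0 0 0")

```text
time_s: 21.08
eef_pos: [0.3734, -0.0707, -0.0304]
ee_rot: [-3.141, -0.001, -1.502]
force: [-11.4, 4.3, 20.6]
width: -0.0002
finger_force: 10.4
```

```bash
python3 - <<'E'
from h import *
s=env.get_state();print(s['eef_pos'],s['force'],s['joint_positions'])
b=shot('side','s7'); a=shot('wrist','w7'); p=proj('side',s['eef_pos']); print(p)
u,v=int(p[0]),int(p[1]); c=b[v-50:v+50,u-50:u+50,::-1].copy(); cv2.imwrite('pics/s7c.png',np.hstack([cv2.resize(c,(400,400),interpolation=2),cv2.resize(a[120:420,130:430,::-1],(400,400))]))
E
```

```text
[ 0.37344158 -0.07067368 -0.03035777] [-11.3967854    4.25118056  20.61939945] [ 3.57493302e-01 -5.39892140e-01 -8.15921835e-01  1.05515675e-03
 -1.29454541e+00 -2.88571944e-01]
[325.  223.4]
```

View pics/s7c.png

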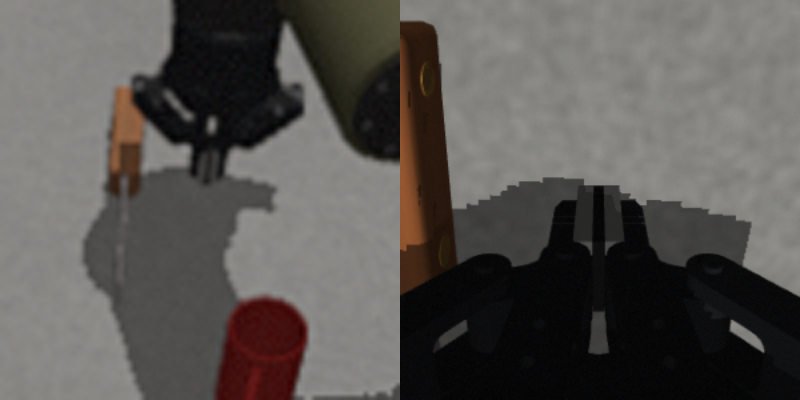

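Contact came at reported z = -0.030, so the closed tips are 30 mm above the reported TCP. Next I'll check whether there is a sideways offset too.

```bash
python3 - <<'E'
from h import *
s=env.get_state();print(s['eef_pos'])
print(ray('wrist',278.5,120+186*.75,.0),ray('wrist',278.5,120+240*.75,.0),'mark tip side',ray('side',325-50+208/4,223-50+182/4,0.0))
E
```

```text
[ 0.37344743 -0.07067672 -0.03035876]
[ 0.3745 -0.08   -0.    ] [ 0.3731 -0.0595  0.    ] mark tip side [ 0.37   -0.0643  0.    ]
```

Request:
send_rows(moves="0 0 0.015 0 0;0 0 0.035 0 0.0854;0 0 0.035 0 0.0854;0 0 0.035 0 0.0854;0 0 0.02 0 0.0854;0.03 0 0 0 0.0854;0.03 -0.002 0 0 0.0854;0 0 0 0 0.0854;0 0 0 0 0.0854")

```text
time_s: 21.93
eef_pos: [0.4329, -0.0727, 0.1052]
ee_rot: [3.138, -0.001, -1.503]
force: [-0.8, 0.2, 0.0]
width: 0.0855
finger_force: 0.0
```

There is no sideways offset, only the height one. Retrying the grasp.

Request:
send_rows(moves="0 0 -0.035 0 0.0854;0 0 -0.035 0 0.0854;0 0 -0.035 0 0.0854;0 0 -0.02 0 0.0854;0 0 -0.006 0 0.0854;0 0 0 0 0.0854;0 0 0 0 0;0 0 0 0 0;0 0 0 0 0;0 0 0 0 0")

```text
time_s: 22.77
eef_pos: [0.4339, -0.0723, -0.0228]
ee_rot: [-3.139, 0.0, -1.502]
force: [0.1, 1.0, -0.3]
width: 0.0387
finger_force: 0.0
```

Request:
send_rows(moves="0 0 0 0 0;0 0 0 0 0;0 0 0 0 0;0 0 0 0 0")

```text
time_s: 23.1
eef_pos: [0.4338, -0.0725, -0.0231]
ee_rot: [-3.14, -0.0, -1.502]
force: [-0.6, 0.7, 5.8]
width: 0.0227
finger_force: 60.0
```

Request:
send_rows(moves="0 0 0.03 0 0;0 0 0.035 0 0;0 0 0.035 0 0;0 0 0.035 0 0;0 -0.035 0.015 0 0;0 -0.035 0 0 0;0 -0.035 0 -3 0;0 -0.035 0 -7 0;0 -0.035 0 -7 0;0 -0.035 0 -7 0")

```text
time_s: 23.93
eef_pos: [0.4323, -0.2841, 0.125]
ee_rot: [3.14, 0.0, -1.927]
force: [0.5, 0.3, -1.8]
width: 0.0231
finger_force: 59.2
```

Request:
send_rows(moves="0 -0.015 0 -7 0;0.01 0 0 -7 0;0.01 0 0 -7 0;0.01 0 0 -7 0;0.01 0 0 -7 0;0.01 0 0 -7 0;0.01 0 0 -7 0;0.01 0 0 -7 0;0.01 0 0 -7 0;0.01 0 0 -7 0")

```text
time_s: 24.77
eef_pos: [0.523, -0.2973, 0.1245]
ee_rot: [3.141, -0.002, 3.134]
force: [0.1, -0.4, -1.2]
width: 0.0225
finger_force: 59.2
```

Request:
send_rows(moves="0.02 0 0 -4.1 0;0.03 -0.001 0 0 0;0 0 0 0 0;0 0 0 0 0;0 0 0 0 0")

```text
time_s: 25.18
eef_pos: [0.5724, -0.2984, 0.1246]
ee_rot: [3.141, -0.002, 3.069]
force: [0.0, -0.0, -0.6]
width: 0.0229
finger_force: 59.3
```

```bash
python3 - <<'E'
from h import *
spot('wrist','slot_block','scraper_a','scraper_a_blade')
shot('wrist','w8')
E
```

```text
[ 0.5724 -0.2984  0.1246] [ 3.141e+00 -2.000e-03  3.069e+00]
wrist slot_block []
wrist scraper_a [([0.558, -0.296, 0.149], 0.84)]
wrist scraper_a_blade []
```

View pics/w8.png

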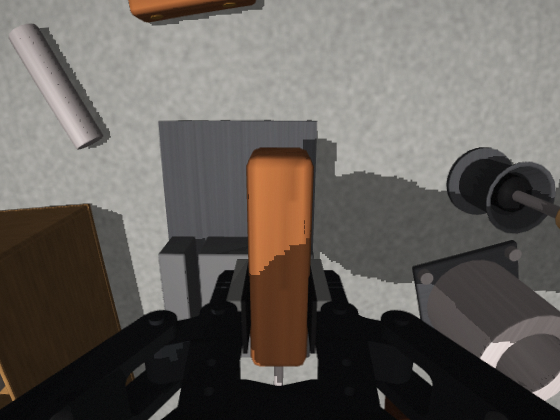

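```bash
python3 - <<'E'
from h import *
a=cv2.imread('pics/w8.png'); g=cv2.GaussianBlur(cv2.cvtColor(a,cv2.COLOR_BGR2GRAY),(3,3),0).astype(float)
def ev(p,lo): d=np.diff(p); k=np.argmax(abs(d)); return lo+k+.5
L=[(ev(g[r,145:180],145),r) for r in range(126,232,8)]
Rr=[(ev(g[r,308:330],308),r) for r in range(124,138,3)]
F=[(c,ev(g[110:132,c],110)) for c in list(range(165,240,10))]
for n,S in(('L',L),('R',Rr),('F',F)):
  W=np.array([ray('wrist',*p,.006)[:2] for p in S]); print(n,W.round(4).tolist())
  i=0 if n!='F' else 1; k=np.polyfit(W[:,i],W[:,1-i],1); print('slope deg',np.degrees(np.arctan(k[0])))
print('block top front',[ray('wrist',c,ev(g[238:262,c],238),.046).tolist() for c in(170,180,190,225,235)])
for r in (255,265,275,285): print(r,g[r,155:215].astype(int).tolist())
print(env.get_state()['ee_rot'])
# held scraper at its top
for r in(170,200,230): print([ray('wrist',ev(g[r,235:262],235),r,.15).tolist(),ray('wrist',ev(g[r,300:325],300),r,.15).tolist()])
E
```

```text
L [[0.5084, -0.3931], [0.5148, -0.3942], [0.5214, -0.3944], [0.528, -0.3955], [0.5347, -0.3957], [0.5415, -0.396], [0.5484, -0.3963], [0.5553, -0.3974], [0.5623, -0.3977], [0.5695, -0.3981], [0.5767, -0.3984], [0.584, -0.3996], [0.5914, -0.4], [0.5989, -0.4004]]
slope deg -4.404014925468256
R [[0.5168, -0.264], [0.5192, -0.2641], [0.5216, -0.2643], [0.5241, -0.2635], [0.5265, -0.2637]]
slope deg 2.8540817403160577
F [[0.5045, -0.387], [0.5052, -0.3788], [0.5051, -0.3704], [0.5058, -0.3623], [0.5065, -0.3541], [0.5071, -0.346], [0.5078, -0.3378], [0.5084, -0.3297]]
slope deg 3.908437750392198
block top front [[0.6048, -0.3872, 0.046], [0.6053, -0.3792, 0.046], [0.5966, -0.3699, 0.046], [0.6077, -0.3437, 0.046], [0.6091, -0.336, 0.046]]
255 [167, 166, 157, 138, 120, 114, 113, 113, 113, 114, 114, 113, 113, 112, 112, 112, 112, 111, 111, 109, 108, 108, 108, 107, 106, 106, 105, 100, 87, 64, 41, 30, 29, 29, 29, 30, 30, 29, 28, 28, 30, 34, 48, 74, 97, 105, 106, 106, 106, 105, 105, 105, 105, 105, 105, 105, 105, 105, 105, 105]
265 [168, 169, 169, 161, 141, 124, 121, 122, 122, 123, 122, 122, 12
[... 301 characters left out ...]
 123, 123, 123, 123, 123, 123, 123, 124, 124, 124, 124, 125, 125, 122, 112, 91, 63, 39, 30, 30, 30, 29, 29, 29, 29, 28, 28, 30, 44, 78, 110, 122, 125, 125, 125, 126, 126, 126, 125, 125, 125, 125, 125, 125, 125]
285 [169, 169, 169, 168, 167, 162, 146, 128, 121, 122, 122, 122, 122, 122, 123, 122, 122, 122, 122, 122, 122, 123, 123, 124, 124, 123, 123, 124, 124, 122, 110, 88, 59, 36, 29, 29, 29, 29, 29, 29, 29, 29, 29, 31, 43, 74, 107, 122, 124, 124, 124, 124, 124, 124, 124, 124, 124, 125, 123, 107]
[3.14158486e+00 9.36289841e-04 3.06866018e+00]
[[0.5244, -0.3089, 0.15], [0.5264, -0.2816, 0.15]]
[[0.5377, -0.3098, 0.15], [0.5397, -0.2826, 0.15]]
[[0.5517, -0.3112, 0.15], [0.5537, -0.2837, 0.15]]
```

```bash
python3 - <<'E'
from h import *
a=cv2.imread('pics/w8.png'); g=cv2.GaussianBlur(cv2.cvtColor(a,cv2.COLOR_BGR2GRAY),(3,3),0).astype(float)
th=np.radians(-4.2); ux=np.array([np.cos(th),np.sin(th)]); uy=np.array([-ux[1],ux[0]])
def ev(p,lo): d=np.diff(p); k=np.argmax(abs(d)); return lo+k+.5
for r in(255,265,275,285):
  p=g[r,175:212]; i=np.where(p<75)[0]; e=(175+i[0]-.5,175+i[-1]+.5); W=[ray('wrist',c,r,.046)[:2] for c in e]
  print('slotR along uy',[round(float(w@uy),4) for w in W], round(float(np.mean(W,0)@uy),4))
for r in(165,180,200,230):
  W=[ray('wrist',ev(g[r,235:262],235),r,.175)[:2],ray('wrist',ev(g[r,300:325],300),r,.175)[:2]]
  print('handle',[round(float(w@uy),4) for w in W],round(float(np.mean(W,0)@uy),4),np.mean(W,0))
c=[ev(g[140:160,k],140) for k in(265,280,295)]; print('handle rear',[ray('wrist',k,v,.165).tolist() for k,v in zip((265,280,295),c)])
t=env.get_state()['eef_pos']; print('tcp',t,t[:2]@uy,t[:2]@ux)
print('front top edge ux',[np.array([x,y])@ux for x,y in((.6048,-.3872),(.6053,-.3792),(.6077,-.3437),(.6091,-.336))],'ledge front',np.array([.5065,-.3541])@ux,'ledge sides',np.array([.5415,-.396])@uy,np.array([.5168,-.264])@uy)
E
```

```text
slotR along uy [-0.3311, -0.3192] -0.3252
slotR along uy [-0.3311, -0.3199] -0.3255
slotR along uy [-0.3311, -0.3205] -0.3258
slotR along uy [-0.331, -0.3196] -0.3253
handle [-0.267, -0.2433] -0.2552 [ 0.51895 -0.29395]
handle [-0.2675, -0.2435] -0.2555 [ 0.5244 -0.2947]
handle [-0.2674, -0.2447] -0.2561 [ 0.53175 -0.2958 ]
handle [-0.2676, -0.2448] -0.2562 [ 0.5434 -0.2968]
handle rear [[0.5132, -0.2999, 0.165], [0.514, -0.2943, 0.165], [0.5141, -0.2886, 0.165]]
tcp [ 0.5725411  -0.29865941  0.12641932] -0.2559254723400386 0.5928768022320561
front top edge ux [np.float64(0.6315336257531713), np.float64(0.6314463774147623), np.float64(0.6312399761620703), np.float64(0.6320722823123016)] ledge front 0.5310734283170824 ledge sides -0.3552780492362729 -0.22544152171169687
```

Held scraper and left slot line agree to 0.4 mm, and the slot width measures about 11 mm, as it should. Lowering it in.

Request:
send_rows(moves="0.003 0 -0.03 0 0;0 0 -0.03 0 0;0 0 -0.02 0 0;0 0 -0.01 0 0;0 0 -0.01 0 0;0 0 -0.01 0 0;0 0 -0.01 0 0;0 0 -0.01 0 0;0 0 0 0 0;0 0 0 0 0")

```text
time_s: 26.27
eef_pos: [0.5757, -0.2985, -0.0046]
ee_rot: [3.142, -0.001, 3.069]
force: [-0.3, 0.6, -1.5]
width: 0.0228
finger_force: 59.3
```

Request:
send_rows(moves="0 0 -0.005 0 0;0 0 -0.004 0 0;0 0 0 0 0;0 0 0 0 0")

```text
time_s: 26.6
eef_pos: [0.5758, -0.2985, -0.0134]
ee_rot: [3.141, -0.0, 3.069]
force: [1.1, 0.5, -0.6]
width: 0.0229
finger_force: 59.3
```

Request:
send_rows(moves="0 0 -0.003 0 0;0 0 0 0 0;0 0 0 0 0.045;0 0 0 0 0.045;0 0 0 0 0.045;0 0 0 0 0.045;0 0 0.02 0 0.045;0 0 0.03 0 0.045;0 0 0.035 0 0.045;0 0 0.035 0 0.045")

```text
time_s: 27.43
eef_pos: [0.5754, -0.2986, 0.1049]
ee_rot: [-3.142, -0.001, 3.069]
force: [1.6, -0.0, 0.5]
width: 0.0448
finger_force: 0.0
```

Request:
send_rows(moves="-0.02 0 0.01 0 0.0854;-0.02 0 0 0 0.0854;-0.02 0 0 0 0.0854;-0.02 0 0 0 0.0854;0 0 0 0 0.0854;0 0 0 0 0.0854;0 0 0 0 0.0854")

```text
time_s: 28.02
eef_pos: [0.4963, -0.2986, 0.1141]
ee_rot: [-3.142, 0.001, 3.069]
force: [0.7, 0.2, -0.9]
width: 0.0854
finger_force: 0.0
```

```bash
python3 - <<'E'
from h import *
spot('wrist','scraper_a','scraper_a_blade'); shot('wrist','w9')
spot('top','scraper_a','scraper_a_blade','cup_a');spot('side','scraper_a','scraper_a_blade')
E
```

```text
[ 0.4963 -0.2986  0.1141] [-3.142e+00  1.000e-03  3.069e+00]
wrist scraper_a [([0.41, -0.35, 0.001], 0.98), ([0.563, -0.296, 0.008], 0.81)]
wrist scraper_a_blade [([0.663, -0.304, 0.01], 0.79)]
[ 0.4963 -0.2984  0.1134] [ 3.141e+00 -1.000e-03  3.069e+00]
top scraper_a [([0.413, -0.356, 0.0], 0.54)]
top scraper_a_blade [([0.377, 0.356, -0.006], 0.53)]
top cup_a [([0.252, 0.247, 0.002], 0.88), ([0.398, 0.241, -0.001], 0.87), ([0.331, 0.122, 0.001], 0.87), ([0.483, 0.352, -0.003], 0.8), ([0.377, 0.356, -0.0], 0.75)]
[ 0.4961 -0.2985  0.1135] [ 3.141e+00 -1.000e-03  3.069e+00]
side scraper_a [([0.415, -0.35, 0.002], 0.69), ([0.768, 0.065, 0.003], 0.66), ([0.563, -0.298, 0.002], 0.48)]
side scraper_a_blade []
```

View pics/w9.png

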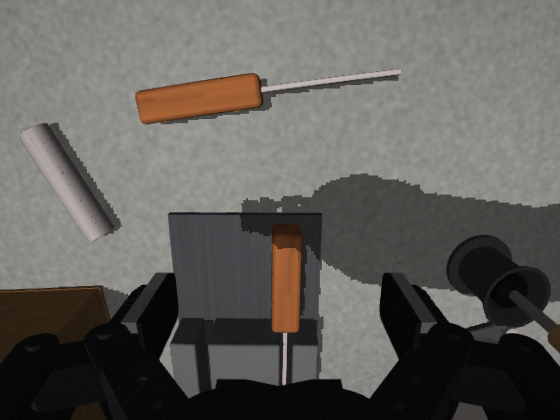

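Scraper A lies level on the ledge at (286,280), with its blade in the slot. Scraper B is at (200,97); measuring it from this picture.

```bash
python3 - <<'E'
from h import *
a=cv2.imread('pics/w9.png')
hs=cv2.cvtColor(a,cv2.COLOR_BGR2HSV); m=cv2.inRange(hs,(5,100,60),(20,255,255)); m[140:]=0
p=np.argwhere(m>0)[:,::-1].astype(np.float32); r=cv2.minAreaRect(p); print(r)
W=np.array([ray('wrist',*q,.028)[:2] for q in cv2.boxPoints(r)]); print(W,W.mean(0))
e=np.array([ray('wrist',262,90,.016)[:2],ray('wrist',400,72,.025)[:2]]); d=e[1]-e[0]; print('blade',e,np.linalg.norm(d),np.degrees(np.arctan2(d[1],d[0])))
E
```

```text
((198.1499786376953, 98.55000305175781), (35.638179779052734, 124.59222412109375), 81.8698959350586)
[[ 0.4038 -0.3949]
 [ 0.3996 -0.3066]
 [ 0.4236 -0.3051]
 [ 0.4285 -0.3955]] [ 0.413875 -0.350525]
blade [[ 0.4113 -0.3049]
 [ 0.4057 -0.2064]] 0.09865905939142132 93.25392222569128
```

Request:
send_rows(moves="-0.01 -0.004 0 7 0.0854;-0.01 -0.004 0 7 0.0854;-0.01 -0.004 0 7 0.0854;-0.01 -0.004 0 7 0.0854;-0.01 -0.004 0 7 0.0854;-0.01 -0.004 0 7 0.0854;-0.01 -0.004 0 7 0.0854;-0.01 -0.004 0 7 0.0854;-0.0034 -0.0054 0 7 0.0854;0 0 0 7 0.0854")

```text
time_s: 29.4
eef_pos: [0.4118, -0.3366, 0.114]
ee_rot: [-3.141, -0.0, -1.987]
force: [0.4, 0.5, 0.0]
width: 0.0854
finger_force: 0.0
```

Request:
send_rows(moves="0 0 0 7 0.0854;0 0 0 7 0.0854;0 0 0 7 0.0854;0 0 0 6.2 0.0854;0 0 0 0 0.0854;0 0 0 0 0.0854;0 0 0 0 0.0854")

```text
time_s: 29.98
eef_pos: [0.4125, -0.3359, 0.1138]
ee_rot: [-3.142, -0.0, -1.521]
force: [-0.3, 0.4, -0.1]
width: 0.0857
finger_force: 0.0
```

```bash
python3 - <<'E'
from h import *
spot('wrist','scraper_a','scraper_a_blade')
a=shot('wrist','w10')[:,:,::-1]
hs=cv2.cvtColor(np.ascontiguousarray(a),cv2.COLOR_BGR2HSV); m=cv2.inRange(hs,(5,100,60),(20,255,255))
n,l,s,c=cv2.connectedComponentsWithStats(m)
for k in range(1,n):
  if s[k][4]>1000:
    r=cv2.minAreaRect(np.argwhere(l==k)[:,::-1].astype(np.float32)); W=np.array([ray('wrist',*q,.028)[:2] for q in cv2.boxPoints(r)]); print(r,W.tolist(),W.mean(0))
E
```

```text
[ 0.4125 -0.3359  0.1138] [-3.142 -0.    -1.521]
wrist scraper_a [([0.561, -0.298, 0.007], 0.87), ([0.412, -0.348, 0.004], 0.8)]
wrist scraper_a_blade []
((278.2294921875, 183.25341796875), (115.96788787841797, 31.99114227294922), 88.65210723876953) [[0.4285, -0.395], [0.4057, -0.3967], [0.3979, -0.3077], [0.4231, -0.3057]] [ 0.4138   -0.351275]
((87.72920227050781, 243.48582458496094), (111.19816589355469, 27.51805877685547), 7.765166282653809) [[0.6166, -0.2874], [0.6091, -0.3119], [0.5178, -0.3042], [0.5226, -0.2799]] [ 0.566525 -0.29585 ]
```

Request:
send_rows(moves="0 0 -0.035 0.7 0.0854;0 0 -0.035 0 0.0854;0 0 -0.035 0 0.0854;0 0 -0.025 0 0.0854;0 0 -0.007 0 0.0854;0 0 0 0 0.0854;0 0 0 0 0;0 0 0 0 0;0 0 0 0 0;0 0 0 0 0")

```text
time_s: 31.02
eef_pos: [0.4136, -0.3364, -0.0215]
ee_rot: [-3.139, -0.001, -1.506]
force: [-0.4, -0.1, 0.4]
width: 0.039
finger_force: 0.0
```

Request:
send_rows(moves="0 0 0 0 0;0 0 0 0 0;0 0 0 0 0;0 0 0 0 0")

```text
time_s: 31.35
eef_pos: [0.4133, -0.3363, -0.022]
ee_rot: [-3.14, -0.001, -1.505]
force: [1.1, 1.5, 5.6]
width: 0.0232
finger_force: 60.5
```

Request:
send_rows(moves="0 0 0.03 0 0;0 0 0.035 0 0;0 0 0.035 0 0;0 0 0.035 0 0;0 0 0.013 -7 0;0 0 0 -7 0;0 0 0 -7 0;0 0 0 -7 0;0 0 0 -7 0;0.01 0 0 -7 0")

```text
time_s: 32.18
eef_pos: [0.4215, -0.3358, 0.1242]
ee_rot: [3.14, 0.0, -2.245]
force: [1.7, -0.2, -0.4]
width: 0.0228
finger_force: 59.6
```

Request:
send_rows(moves="0.01 0 0 -7 0;0.01 0 0 -7 0;0.01 0 0 -7 0;0.01 0 0 -7 0;0.01 -0.005 0 -7 0;0.01 -0.005 0 -7 0;0.02 -0.005 0 -7 0;0.02 -0.005 0 -7 0;0.02 -0.006 0 0 0;0.027 -0.006 0 0 0")

```text
time_s: 33.02
eef_pos: [0.5695, -0.3681, 0.124]
ee_rot: [3.141, -0.001, 3.066]
force: [0.5, -0.4, -0.3]
width: 0.0227
finger_force: 59.6
```

Request:
send_rows(moves="0 0 0 0 0;0 0 0 0 0;0 0 0 0 0")

```text
time_s: 33.27
eef_pos: [0.569, -0.3677, 0.1236]
ee_rot: [3.141, -0.002, 3.067]
force: [-0.4, 0.6, -0.8]
width: 0.0229
finger_force: 59.6
```

```bash
python3 - <<'E'
from h import *
a=shot('wrist','w11'); g=cv2.GaussianBlur(cv2.cvtColor(a,cv2.COLOR_RGB2GRAY),(3,3),0).astype(float)
th=np.radians(-4.2); ux=np.array([np.cos(th),np.sin(th)]); uy=np.array([-ux[1],ux[0]])
t=env.get_state()['eef_pos']; print('tcp',t,t[:2]@uy,t[:2]@ux,env.get_state()['ee_rot'])
hs=cv2.cvtColor(a,cv2.COLOR_RGB2HSV); m=cv2.inRange(hs,(5,100,30),(20,255,255))
for r in(165,180,200,220):
  i=[k for k in np.where(m[r]>0)[0] if 225<k<335]; W=[ray('wrist',c,r,.175)[:2] for c in(i[0]-.5,i[-1]+.5)]
  print('handle',i[0],i[-1],[round(float(w@uy),4) for w in W],round(float(np.mean(W,0)@uy),4),np.mean(W,0))
print([r for r in range(120,200) if m[r,280]][:1])
E
```

```text
tcp [ 0.56891828 -0.36786223  0.12439389] -0.3252077788054037 0.5943319995741774 [ 3.14125572e+00 -8.32521348e-04  3.06694613e+00]
handle 246 312 [-0.3371, -0.3138] -0.3255 [ 0.51505 -0.36415]
handle 246 312 [-0.3372, -0.3136] -0.3254 [ 0.5204 -0.3645]
handle 247 311 [-0.3371, -0.3137] -0.3254 [ 0.5277  -0.36505]
handle 247 310 [-0.3373, -0.3139] -0.3256 [ 0.53525 -0.3658 ]
[145]
```

View pics/w11.png

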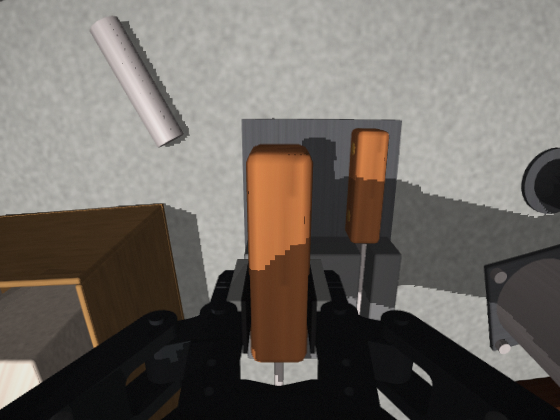

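Aligned with the right slot to 0.2 mm. The held handle is centred at column 279, and scraper A stays seated at (368,185). Lowering.

Request:
send_rows(moves="0.002 0 -0.03 0 0;0 0 -0.03 0 0;0 0 -0.02 0 0;0 0 -0.01 0 0;0 0 -0.01 0 0;0 0 -0.01 0 0;0 0 -0.01 0 0;0 0 -0.01 0 0;0 0 0 0 0;0 0 0 0 0")

```text
time_s: 34.15
eef_pos: [0.5712, -0.3679, -0.0057]
ee_rot: [3.141, -0.001, 3.067]
force: [-0.1, -1.2, -1.5]
width: 0.0225
finger_force: 59.6
```

Request:
send_rows(moves="0 0 -0.005 0 0;0 0 -0.005 0 0;0 0 0 0 0;0 0 0 0 0")

```text
time_s: 34.48
eef_pos: [0.5715, -0.3679, -0.0154]
ee_rot: [3.141, -0.0, 3.067]
force: [-0.2, 0.2, -1.9]
width: 0.0226
finger_force: 59.6
```

Request:
send_rows(moves="0 0 0 0 0.045;0 0 0 0 0.045;0 0 0 0 0.045;0 0 0 0 0.045;0 0 0.02 0 0.045;0 0 0.03 0 0.045;0 0 0.035 0 0.045;0 0 0.035 0 0.045;0 0 0.035 0 0.045;0 0 0.035 0 0.045")

```text
time_s: 35.32
eef_pos: [0.5713, -0.3679, 0.1769]
ee_rot: [-3.141, 0.001, 3.067]
force: [0.5, -0.0, 0.3]
width: 0.0449
finger_force: 0.0
```

```bash
python3 - <<'E'
from h import *
for c in('wrist','top','side'): spot(c,'scraper_a','scraper_a_blade','cup_a','cup_a_handle')
E
```

```text
[ 0.5713 -0.3679  0.1769] [-3.141e+00  1.000e-03  3.067e+00]
wrist scraper_a [([0.554, -0.367, 0.008], 0.87), ([0.565, -0.297, 0.007], 0.83)]
wrist scraper_a_blade [([0.662, -0.308, 0.012], 0.57)]
wrist cup_a [([0.662, -0.343, -0.004], 0.22)]
wrist cup_a_handle []
[ 0.5716 -0.3677  0.1745] [3.141 0.    3.067]
top scraper_a [([0.56, -0.371, 0.006], 0.74)]
top scraper_a_blade [([0.66, -0.342, 0.0], 0.72)]
top cup_a [([0.396, 0.242, -0.0], 0.97), ([0.329, 0.124, 0.0], 0.88), ([0.377, 0.36, -0.005], 0.8), ([0.253, 0.245, -0.001], 0.77), ([0.481, 0.354, -0.001], 0.6)]
top cup_a_handle [([0.331, 0.163, 0.043], 0.84), ([0.526, 0.344, 0.046], 0.79), ([0.285, 0.273, 0.04], 0.73), ([0.436, 0.231, 0.041], 0.57), ([0.398, 0.24, -0.0], 0.43)]
[ 0.5711 -0.3678  0.1734] [ 3.141e+00 -2.000e-03  3.067e+00]
side scraper_a [([0.564, -0.299, 0.002], 0.7), ([0.561, -0.367, 0.009], 0.68)]
side scraper_a_blade []
side cup_a [([0.48, 0.35, -0.001], 0.83), ([0.396, 0.239, -0.004], 0.79), ([0.328, 0.121, -0.002], 0.78), ([0.378, 0.354, -0.004], 0.77), ([0.252, 0.245, -0.001], 0.64)]
side cup_a_handle [([0.288, 0.267, 0.041], 0.92), ([0.333, 0.167, 0.044], 0.68), ([0.438, 0.237, 0.038], 0.67), ([0.376, 0.352, -0.003], 0.23)]
```

Both scrapers are in. Now the cups, starting with the grey one near (0.376,0.356).

Request:
send_rows(moves="0 0 0.03 0 0.0854;-0.01 0.02 0.03 0 0.0854;-0.012 0.038 0.025 0 0.0854;-0.012 0.038 0 0 0.0854;-0.012 0.038 0 0 0.0854;-0.012 0.038 0 5 0.0854;-0.012 0.038 0 7 0.0854;-0.012 0.038 0 7 0.0854;-0.012 0.038 0 7 0.0854;-0.012 0.038 0 7 0.0854")

```text
time_s: 36.9
eef_pos: [0.4659, -0.0469, 0.2571]
ee_rot: [-3.142, 0.001, -2.634]
force: [1.6, 0.7, 0.5]
width: 0.0852
finger_force: 0.0
```

Request:
send_rows(moves="-0.012 0.038 0 7 0.0854;-0.012 0.038 0 7 0.0854;-0.012 0.038 0 7 0.0854;-0.012 0.038 0 7 0.0854;-0.012 0.038 0 7 0.0854;-0.012 0.038 0 7 0.0854;-0.012 0.038 0 7 0.0854;-0.005 0.038 0 7 0.0854;0 0.038 0 5 0.0854;0 0.038 -0.02 0 0.0854")

```text
time_s: 37.73
eef_pos: [0.3783, 0.3335, 0.2417]
ee_rot: [-3.136, 0.006, -1.57]
force: [1.3, 0.1, 0.5]
width: 0.0852
finger_force: 0.0
```

Request:
send_rows(moves="0 0 -0.03 0 0.0854;0 0 -0.03 0 0.0854;0 0 0 0 0.0854;0 0 0 0 0.0854;0 0 0 0 0.0854")

```text
time_s: 38.15
eef_pos: [0.3788, 0.3307, 0.1801]
ee_rot: [-3.139, 0.002, -1.576]
force: [0.7, 0.8, 0.5]
width: 0.0854
finger_force: 0.0
```

```bash
python3 - <<'E'
from h import *
spot('wrist','cup_a','cup_a_handle'); shot('wrist','w12')
E
```

```text
[0.3788 0.3307 0.1801] [-3.139e+00  2.000e-03 -1.576e+00]
wrist cup_a [([0.254, 0.244, -0.001], 0.7), ([0.38, 0.358, 0.004], 0.67), ([0.489, 0.353, 0.0], 0.61), ([0.399, 0.24, -0.002], 0.58)]
wrist cup_a_handle [([0.284, 0.271, 0.04], 0.78), ([0.521, 0.346, 0.041], 0.78), ([0.439, 0.234, 0.044], 0.66)]
```

View pics/w12.png

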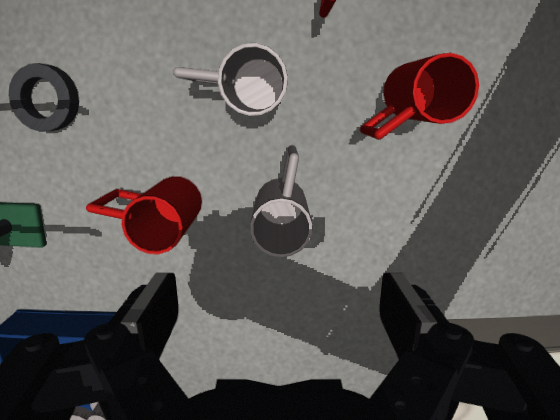

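I miscounted: that was my fifteenth picture and the limit was 14, so I won't view any more and will go on by numbers. It shows grey cup Q's rim at (281,227) with its handle end at (294,150), and grey cup P's rim at (253,80) with its handle end at (177,72).

```bash
python3 - <<'E'
from h import *
W=lambda u,v,z:ray('wrist',u,v,z)[:2]
for n,c,h in(('Q',(281,227),(293.5,152)),('P',(253,80),(178,72))):
  a,b=W(*c,.08),W(*h,.07); d=b-a; print(n,a,b,np.linalg.norm(d),np.degrees(np.arctan2(d[1],d[0])))
print('Q rim',W(252,224,.08),W(311,224,.08),W(281,200,.08),W(281,255,.08)); print('P rim',W(219,78,.08),W(286,80,.08),W(252,45,.08),W(254,115,.08))
E
```

```text
Q [0.3771 0.3537] [0.3668 0.2937] 0.060877664212747186 -99.74083041986569
P [0.3972 0.2393] [0.4548 0.232 ] 0.05806074405310354 -7.222936833806559
Q rim [0.4008 0.351 ] [0.3525 0.3512] [0.377  0.3307] [0.3771 0.3789]
P rim [0.4221 0.2376] [0.373  0.2394] [0.3974 0.2151] [0.397  0.2644]
```

Request:
send_rows(moves="-0.001 0.012 0 -5 0.0854;-0.001 0.012 0 -4.4 0.0854;0 0 0 0 0.0854;0 0 -0.035 0 0.0854;0 0 -0.035 0 0.0854;0 0 -0.035 0 0.0854;0 0 -0.035 0 0.0854;0 0 -0.03 0 0.0854;0 0 -0.01 0 0.0854;0 0 0 0 0.0854")

```text
time_s: 39.18
eef_pos: [0.3751, 0.3528, -0.0046]
ee_rot: [3.14, -0.004, -1.739]
force: [0.1, -0.2, -0.6]
width: 0.0853
finger_force: 0.0
```

Request:
send_rows(moves="0 0 0 0 0.0854;0 0 0 0 0;0 0 0 0 0;0 0 0 0 0;0 0 0 0 0;0 0 0 0 0;0 0 0 0 0")

```text
time_s: 39.77
eef_pos: [0.3767, 0.3558, -0.0004]
ee_rot: [-3.14, 0.003, -1.739]
force: [-0.1, -0.5, 6.0]
width: 0.0504
finger_force: 63.0
```

Request:
send_rows(moves="0 0 0.025 0 0;0 0 0.035 0 0;0 0 0.035 0 0;0 0 0.035 0 0;0 0 0.035 0 0;0 0 0.023 0 0;0.014 -0.034 0 1.3 0;0.014 -0.034 0 2 0;0.014 -0.034 0 2 0;0.014 -0.034 0 2 0")

```text
time_s: 40.6
eef_pos: [0.4318, 0.2173, 0.1853]
ee_rot: [3.141, 0.0, -1.609]
force: [1.9, 0.9, -1.4]
width: 0.0499
finger_force: 63.1
```

Request:
send_rows(moves="0.014 -0.034 0 0 0;0.014 -0.034 0 0 0;0.014 -0.032 0 0 0;0 0 0 0 0;0 0 0 0 0;0 0 0 0 0")

```text
time_s: 41.1
eef_pos: [0.4736, 0.1185, 0.1851]
ee_rot: [3.141, 0.0, -1.613]
force: [0.5, 0.7, -1.6]
width: 0.0499
finger_force: 63.1
```

```bash
python3 - <<'E'
from h import *
spot('wrist','cup_a_handle','cup_a','hook_rack'); spot('side','cup_a_handle','cup_a','hook_rack'); spot('top','cup_a_handle','cup_a','hook_rack'); 
# hook edges in top picture (arm may hide): dark/bright scan
a=env.camera('top'); cv2.imwrite('pics/t13.png',a[:,:,::-1]); g=cv2.cvtColor(a,cv2.COLOR_RGB2GRAY).astype(int)
for x in(.64,.62,.60,.58,.56):
  y=.08; p=proj('top',(x,y,.224)); r=int(round(p[1])); c=int(round(p[0])); print(x,p,g[r,c-10:c+11].tolist())
E
```

```text
[0.4736 0.1185 0.1851] [ 3.141  0.    -1.613]
wrist cup_a_handle [([0.284, 0.27, 0.04], 0.75), ([0.337, 0.163, 0.045], 0.56)]
wrist cup_a [([0.473, 0.122, 0.188], 0.97), ([0.33, 0.122, -0.004], 0.96), ([0.254, 0.246, -0.002], 0.85), ([0.399, 0.239, -0.003], 0.6)]
wrist hook_rack []
[0.4736 0.1195 0.1854] [ 3.141  0.    -1.61 ]
side cup_a_handle [([0.287, 0.269, 0.043], 0.88), ([0.527, 0.347, 0.039], 0.82), ([0.441, 0.234, 0.039], 0.77), ([0.334, 0.163, 0.042], 0.64)]
side cup_a [([0.398, 0.24, -0.004], 0.92), ([0.476, 0.121, 0.184], 0.82), ([0.333, 0.125, 0.001], 0.73), ([0.485, 0.349, 0.0], 0.58), ([0.252, 0.245, -0.001], 0.55)]
side hook_rack [([0.473, 0.12, 0.181], 0.51)]
[0.4737 0.1191 0.1855] [ 3.142  0.    -1.611]
top cup_a_handle [([0.285, 0.269, 0.041], 0.89), ([0.438, 0.229, 0.042], 0.88), ([0.332, 0.165, 0.042], 0.57)]
top cup_a [([0.251, 0.245, 0.0], 0.97), ([0.33, 0.123, 0.001], 0.88), ([0.399, 0.241, -0.003], 0.56), ([0.469, 0.119, 0.181], 0.54)]
top hook_rack [([0.652, -0.372, 0.005], 0.25)]
0.64 [232.6 147. ] [142, 141, 140, 144, 143, 143, 139, 138, 139, 139, 166, 155, 130, 141, 143, 145, 148, 146, 141, 142, 141]
0.62 [232.5 155.7] [142, 143, 125, 78, 76, 101, 136, 134, 129, 129, 160, 172, 137, 116, 128, 124, 126, 130, 110, 80, 83]
0.6 [232.4 164.3] [137, 141, 123, 76, 80, 104, 142, 144, 136, 143, 168, 154, 134, 140, 140, 139, 142, 141, 141, 141, 142]
0.58 [232.2 173.1] [107, 145, 125, 52, 96, 140, 142, 137, 134, 162, 170, 137, 131, 146, 113, 103, 142, 144, 142, 142, 147]
0.56 [232.1 181.8] [142, 122, 76, 78, 108, 138, 136, 133, 145, 166, 153, 134, 146, 144, 144, 144, 145, 145, 146, 146, 139]
```

The cup's opening is lined up with the right hook in both y and height. Advancing slowly.

Request:
send_rows(moves="0.015 0 0 0 0;0.015 0 0 0 0;0.015 0 0 0 0;0.015 0 0 0 0;0.015 0 0 0 0;0.015 0 0 0 0;0 0 0 0 0")

```text
time_s: 42.33
eef_pos: [0.5653, 0.1183, 0.1842]
ee_rot: [3.14, -0.001, -1.613]
force: [-0.2, 1.0, -2.5]
width: 0.0499
finger_force: 63.4
```

Request:
send_rows(moves="0.015 0 0 0 0;0.011 0 0 0 0;0 0 0 0 0;0 0 0 0 0")

```text
time_s: 42.67
eef_pos: [0.5896, 0.1185, 0.185]
ee_rot: [3.14, -0.001, -1.613]
force: [-0.6, 0.1, -2.8]
width: 0.05
finger_force: 63.5
```

Request:
send_rows(moves="0 0 -0.01 0 0;0 0 -0.008 0 0;0 0 -0.004 0 0;0 0 0 0 0;0 0 0 0 0")

```text
time_s: 43.08
eef_pos: [0.5895, 0.1185, 0.1631]
ee_rot: [3.141, -0.001, -1.612]
force: [-0.1, -0.2, -1.3]
width: 0.0502
finger_force: 63.5
```

Request:
send_rows(moves="0 0 -0.003 0 0;0 0 0 0 0;0 0 0 0 0")

```text
time_s: 43.33
eef_pos: [0.5899, 0.1186, 0.1605]
ee_rot: [3.142, 0.0, -1.612]
force: [-0.0, 0.1, -1.7]
width: 0.0503
finger_force: 63.5
```

Request:
send_rows(moves="0 0 -0.002 0 0;0 0 0 0 0;0 0 0 0 0")

```text
time_s: 43.58
eef_pos: [0.5902, 0.1186, 0.1592]
ee_rot: [-3.141, 0.0, -1.612]
force: [0.2, 0.8, -0.0]
width: 0.0503
finger_force: 63.8
```

Request:
send_rows(moves="0 0 -0.002 0 0;0 0 0 0 0;0 0 0 0 0")

```text
time_s: 43.83
eef_pos: [0.5904, 0.1185, 0.1587]
ee_rot: [-3.139, 0.0, -1.612]
force: [-2.8, 1.0, 7.1]
width: 0.0497
finger_force: 64.4
```

The hook carries the handle (upward force of 7 N at the expected height). Releasing.

Request:
send_rows(moves="0 0 0.001 0 0.07;0 0 0 0 0.07;0 0 0 0 0.07;0 0 0 0 0.07;0 0 0 0 0.07;0 0 0 0 0.07;0 0 0 0 0.07;0 0 0 0 0.07;0 0 0.01 0 0.07;0 0 0.02 0 0.07")

```text
time_s: 44.67
eef_pos: [0.5887, 0.1183, 0.1855]
ee_rot: [3.137, -0.002, -1.612]
force: [-0.5, 0.3, -0.7]
width: 0.07
finger_force: 0.0
```

Request:
send_rows(moves="0 0 0.03 0 0.07;0 0 0.03 0 0.07;0 0 0.03 0 0.07;-0.03 0.01 0 5 0.07;-0.03 0.02 0 7 0.07;-0.03 0.02 0 7 0.07;-0.03 0.02 0 7 0.07;-0.02 0.01 0 7 0.07;-0.02 0.01 0 7 0.07;-0.02 0.01 0 7 0.07")

```text
time_s: 45.5
eef_pos: [0.4088, 0.2189, 0.2786]
ee_rot: [-3.14, -0.0, -0.785]
force: [-0.3, 1.2, 0.4]
width: 0.0699
finger_force: 0.0
```

Request:
send_rows(moves="0 0.01 0 7 0.07;0 0 0 7 0.07;0 0 0 7 0.07;0 0 0 7 0.07;0 0 0 7 0.07;0 0 0 3 0.07;0 0 0 0 0.07;0 0 0 0 0.07")

```text
time_s: 46.17
eef_pos: [0.4099, 0.2285, 0.2782]
ee_rot: [-3.141, -0.001, -0.131]
force: [-0.4, 0.8, 0.6]
width: 0.0698
finger_force: 0.0
```

```bash
python3 - <<'E'
from h import *
for c in('wrist','top','side'): spot(c,'cup_a_handle','cup_a')
E
```

```text
[0.4099 0.2285 0.2782] [-3.141e+00 -1.000e-03 -1.310e-01]
wrist cup_a_handle [([0.282, 0.27, 0.04], 0.94), ([0.523, 0.346, 0.039], 0.92), ([0.336, 0.164, 0.043], 0.83), ([0.438, 0.232, 0.044], 0.57)]
wrist cup_a [([0.252, 0.244, 0.002], 0.91), ([0.329, 0.123, -0.002], 0.85), ([0.489, 0.351, -0.002], 0.75), ([0.398, 0.239, -0.0], 0.65)]
[0.4099 0.2285 0.2778] [-3.141 -0.    -0.13 ]
top cup_a_handle [([0.439, 0.233, 0.043], 0.87), ([0.335, 0.165, 0.041], 0.86), ([0.605, 0.245, -0.004], 0.62), ([0.285, 0.269, 0.041], 0.58), ([0.528, 0.347, 0.045], 0.5)]
top cup_a [([0.582, 0.045, 0.151], 0.96), ([0.482, 0.354, -0.002], 0.83), ([0.251, 0.246, -0.002], 0.82), ([0.399, 0.242, -0.002], 0.81), ([0.329, 0.124, 0.004], 0.79)]
[0.4099 0.2285 0.2775] [ 3.141 -0.    -0.129]
side cup_a_handle [([0.441, 0.236, 0.037], 0.89), ([0.525, 0.345, 0.037], 0.81), ([0.287, 0.27, 0.039], 0.69), ([0.333, 0.166, 0.045], 0.67)]
side cup_a [([0.485, 0.352, 0.002], 0.97), ([0.397, 0.238, -0.001], 0.76), ([0.331, 0.126, -0.0], 0.71), ([0.587, 0.063, 0.137], 0.64), ([0.766, 0.064, 0.004], 0.56)]
```

Cup Q hangs on the right hook (base about 0.14 m up). Now grey cup P, at (0.397,0.240).

Request:
send_rows(moves="-0.0125 0.011 0 0 0.075;0 0 -0.035 0 0.075;0 0 -0.035 0 0.075;0 0 -0.035 0 0.075;0 0 -0.035 0 0.075;0 0 0 0 0.075;0 0 0 0 0.075")

```text
time_s: 47.2
eef_pos: [0.3971, 0.2387, 0.1369]
ee_rot: [3.138, 0.001, -0.129]
force: [1.4, 0.0, 1.1]
width: 0.075
finger_force: 0.0
```

```bash
python3 - <<'E'
from h import *
spot('wrist','cup_a','cup_a_handle')
a=shot('wrist','w14'); g=cv2.cvtColor(a,cv2.COLOR_RGB2GRAY)
p=proj('wrist',(.397,.2395,.08)); print(p)
c=cv2.HoughCircles(cv2.GaussianBlur(g,(5,5),0),cv2.HOUGH_GRADIENT,1.5,30,param1=120,param2=35,minRadius=28,maxRadius=60)
if c is not None:
  for q in c[0]: print(q,ray('wrist',q[0],q[1],.08))
E
```

```text
[0.3971 0.2387 0.1369] [ 3.138e+00  1.000e-03 -1.290e-01]
wrist cup_a [([0.252, 0.244, 0.001], 0.85), ([0.331, 0.12, -0.005], 0.78), ([0.402, 0.235, -0.002], 0.64), ([0.489, 0.352, 0.001], 0.62)]
wrist cup_a_handle [([0.436, 0.234, 0.043], 0.86), ([0.286, 0.272, 0.041], 0.86), ([0.522, 0.345, 0.043], 0.83), ([0.338, 0.161, 0.046], 0.61), ([0.402, 0.24, -0.002], 0.36)]
[280.  217.8]
[281.25 215.25  35.5 ] [0.3987 0.2384 0.08  ]
[ 96.75 111.75  38.5 ] [0.4848 0.3494 0.08  ]
[447.75 288.75  32.5 ] [0.3242 0.1201 0.08  ]
[296.25 387.75  29.35] [0.2459 0.2451 0.08  ]
[411.75 249.75  31.  ] [0.3606 0.1477 0.08  ]
[228.75     345.75      52.449997] [0.2954 0.2938 0.08  ]
[137.25 110.25  30.55] [0.4817 0.3221 0.08  ]
[291.75 332.25  29.35] [0.302  0.2424 0.08  ]
[486.75 371.25  45.1 ] [0.2378 0.0823 0.08  ]
```

Request:
send_rows(moves="0.001 0 -0.035 0 0.075;0 0 -0.035 0 0.075;0 0 -0.035 0 0.075;0 0 -0.025 0 0.075;0 0 -0.007 0 0.075;0 0 0 0 0.075;0 0 0 0 0;0 0 0 0 0;0 0 0 0 0;0 0 0 0 0")

```text
time_s: 48.23
eef_pos: [0.3999, 0.241, 0.0036]
ee_rot: [-3.138, -0.003, -0.128]
force: [-1.0, 0.5, 6.5]
width: 0.0502
finger_force: 63.1
```

Request:
send_rows(moves="0 0 0 0 0;0 0 0 0 0;0 0 0 0 0;0 0 0 0 0")

```text
time_s: 48.57
eef_pos: [0.3999, 0.241, 0.0036]
ee_rot: [-3.138, -0.003, -0.128]
force: [-0.5, 0.8, 6.1]
width: 0.0502
finger_force: 63.1
```

Request:
send_rows(moves="0 0 0.025 0 0;0 0 0.035 0 0;0 0 0.035 0 0;0 0 0.035 0 0;0 0 0.035 0 0;0 0 0.02 -7 0;0.01 0 0 -7 0;0.01 0.001 0 -7 0;0.01 0.001 0 -7 0;0.01 0.001 0 -7 0")

```text
time_s: 49.4
eef_pos: [0.4388, 0.2429, 0.1865]
ee_rot: [-3.14, 0.0, -0.745]
force: [0.4, 0.2, -0.6]
width: 0.0498
finger_force: 62.8
```

Request:
send_rows(moves="0.01 0.001 0 -7 0;0.01 0.001 0 -7 0;0.01 0.001 0 -7 0;0 0.001 0 -7 0;0 0 0 -7 0;0 0 0 -7 0;0 0 0 -7 0;0 0 0 -1 0;0 0 0 0 0;0 0 0 0 0")

```text
time_s: 50.23
eef_pos: [0.4684, 0.2467, 0.1859]
ee_rot: [-3.141, 0.001, -1.609]
force: [-0.1, -0.5, -1.3]
width: 0.0496
finger_force: 62.8
```

```bash
python3 - <<'E'
from h import *
for c in('wrist','top','side'): spot(c,'cup_a','cup_a_handle')
a=env.camera('top'); g=cv2.cvtColor(a,cv2.COLOR_RGB2GRAY).astype(int)
for x in(.64,.62,.60,.58,.56):
  p=proj('top',(x,.2088,.224)); r=int(round(p[1])); c=int(round(p[0])); print(x,p,g[r,c-8:c+9].tolist())
E
```

```text
[0.4684 0.2467 0.1859] [-3.141e+00  1.000e-03 -1.609e+00]
wrist cup_a [([0.254, 0.244, 0.0], 0.9), ([0.471, 0.247, 0.18], 0.73), ([0.329, 0.125, -0.004], 0.6)]
wrist cup_a_handle [([0.282, 0.268, 0.039], 0.89), ([0.468, 0.207, 0.224], 0.8), ([0.335, 0.159, 0.044], 0.71)]
[0.4684 0.2466 0.1856] [ 3.142  0.    -1.61 ]
top cup_a [([0.466, 0.248, 0.183], 0.81), ([0.252, 0.245, 0.001], 0.75), ([0.329, 0.122, 0.001], 0.7), ([0.585, 0.058, 0.145], 0.66)]
top cup_a_handle [([0.33, 0.166, 0.043], 0.81), ([0.285, 0.269, 0.042], 0.78), ([0.47, 0.206, 0.225], 0.55), ([0.581, 0.055, 0.141], 0.33)]
[0.4684 0.2466 0.1855] [ 3.141  0.    -1.611]
side cup_a [([0.468, 0.246, 0.178], 0.88), ([0.587, 0.054, 0.143], 0.8), ([0.329, 0.121, 0.001], 0.71), ([0.249, 0.245, -0.003], 0.62), ([0.485, 0.35, 0.0], 0.59), ([0.574, -0.12, 0.005], 0.42)]
side cup_a_handle [([0.47, 0.209, 0.222], 0.95), ([0.525, 0.346, 0.038], 0.83), ([0.289, 0.268, 0.042], 0.71)]
0.64 [176.1 147.5] [128, 124, 125, 126, 128, 128, 123, 132, 154, 145, 123, 119, 122, 121, 117, 125, 129]
0.62 [175.8 156.1] [141, 138, 141, 136, 138, 128, 132, 159, 156, 121, 87, 77, 74, 111, 132, 133, 135]
0.6 [175.5 164.7] [142, 142, 142, 140, 141, 142, 156, 160, 131, 109, 92, 73, 75, 120, 136, 136, 135]
0.58 [175.2 173.4] [139, 137, 136, 126, 96, 78, 124, 162, 147, 94, 42, 35, 29, 37, 43, 50, 60]
0.56 [175.  182.2] [137, 122, 90, 75, 77, 94, 103, 98, 106, 95, 77, 79, 114, 136, 135, 134, 135]
```

Held cup is 3–4 mm low and 3 mm to the right of the middle hook's line. Correcting and advancing.

Request:
send_rows(moves="0 0.003 0.004 0 0;0.015 0 0 0 0;0.015 0 0 0 0;0.015 0 0 0 0;0.015 0 0 0 0;0.015 0 0 0 0;0.015 0 0 0 0;0 0 0 0 0")

```text
time_s: 51.4
eef_pos: [0.5599, 0.2494, 0.1885]
ee_rot: [3.141, -0.001, -1.613]
force: [-0.2, -0.6, -2.7]
width: 0.0503
finger_force: 63.3
```

Request:
send_rows(moves="0.015 0 0 0 0;0.015 0 0 0 0;0 0 0 0 0;0 0 0 0 0")

```text
time_s: 51.73
eef_pos: [0.5883, 0.2496, 0.1889]
ee_rot: [3.141, -0.001, -1.613]
force: [-0.5, -0.2, -2.0]
width: 0.05
finger_force: 63.6
```

Request:
send_rows(moves="0 0 -0.01 0 0;0 0 -0.008 0 0;0 0 -0.004 0 0;0 0 0 0 0;0 0 0 0 0")

```text
time_s: 52.15
eef_pos: [0.5879, 0.2494, 0.1671]
ee_rot: [3.141, -0.001, -1.612]
force: [-0.4, -0.3, -2.2]
width: 0.0502
finger_force: 63.6
```

Request:
send_rows(moves="0 0 -0.003 0 0;0 0 0 0 0;0 0 0 0 0")

```text
time_s: 52.4
eef_pos: [0.5884, 0.2496, 0.1646]
ee_rot: [-3.142, 0.0, -1.612]
force: [-0.5, -0.7, -2.2]
width: 0.0501
finger_force: 63.6
```

Base is now at about 0.161, so contact should come at about 0.160.

Request:
send_rows(moves="0 0 -0.002 0 0;0 0 0 0 0;0 0 0 0 0")

```text
time_s: 52.65
eef_pos: [0.5887, 0.2496, 0.1633]
ee_rot: [-3.14, 0.0, -1.612]
force: [-0.2, 0.0, 1.7]
width: 0.0497
finger_force: 63.9
```

Request:
send_rows(moves="0 0 -0.002 0 0;0 0 0 0 0;0 0 0 0 0")

```text
time_s: 52.9
eef_pos: [0.5889, 0.2496, 0.163]
ee_rot: [-3.139, 0.001, -1.612]
force: [-2.7, 0.3, 7.2]
width: 0.0499
finger_force: 64.5
```

Request:
send_rows(moves="0 0 0.001 0 0.07;0 0 0 0 0.07;0 0 0 0 0.07;0 0 0 0 0.07;0 0 0 0 0.07;0 0 0 0 0.07;0 0 0 0 0.07;0 0 0 0 0.07;0 0 0.01 0 0.07;0 0 0.02 0 0.07")

```text
time_s: 53.73
eef_pos: [0.5873, 0.2491, 0.1893]
ee_rot: [3.137, -0.003, -1.612]
force: [0.7, 0.4, -0.5]
width: 0.07
finger_force: 0.0
```

Request:
send_rows(moves="0 0 0.03 0 0.07;0 0 0.03 0 0.07;0 0 0.03 0 0.07;-0.03 -0.02 0 0 0.07;-0.03 -0.035 0 0 0.07;-0.03 -0.035 0 0 0.07;-0.02 -0.035 0 0 0.07;-0.01 -0.035 0 0 0.07;-0.01 -0.035 0 0 0.07;0 -0.035 0 0 0.07")

```text
time_s: 54.57
eef_pos: [0.4627, 0.0248, 0.2838]
ee_rot: [-3.138, 0.002, -1.611]
force: [1.7, -0.5, 0.1]
width: 0.07
finger_force: 0.0
```

Request:
send_rows(moves="0 -0.035 0 0 0.07;0 -0.035 0 0 0.07;0 -0.035 0 0 0.07;0 -0.035 0 0 0.07;0 -0.035 0 0 0.07;0 0 0 0 0.07;0 0 0 0 0.07;0 0 0 0 0.07;0 0 0 0 0.07;0 0 0 0 0.07")

```text
time_s: 55.4
eef_pos: [0.4643, -0.1477, 0.2818]
ee_rot: [-3.141, 0.0, -1.61]
force: [0.0, 0.4, 0.8]
width: 0.0701
finger_force: 0.0
```

Request:
send_rows(moves="0 0 0 0 0.07;0 0 0 0 0.07;0 0 0 0 0.07;0 0 0 0 0.07;0 0 0 0 0.07;0 0 0 0 0.07;0 0 0 0 0.07;0 0 0 0 0.07;0 0 0 0 0.07;0 0 0 0 0.07")

```text
time_s: 56.23
eef_pos: [0.4642, -0.1487, 0.2815]
ee_rot: [3.141, -0.0, -1.612]
force: [0.9, -0.3, 0.5]
width: 0.0699
finger_force: 0.0
```

```bash
python3 - <<'E'
from h import *
for c in('top','side'): spot(c,'cup_a','cup_a_handle','scraper_a','scraper_a_blade','brush','bushing','ring_gauge','micrometer','caliper','plug_gauge'); cv2.imwrite(f'pics/end_{c}.png',env.camera(c)[:,:,::-1])
E
```

```text
[ 0.4642 -0.1487  0.2815] [ 3.141 -0.    -1.612]
top cup_a [([0.585, 0.196, 0.147], 0.87), ([0.487, 0.352, -0.004], 0.81), ([0.25, 0.244, -0.003], 0.73), ([0.582, 0.054, 0.145], 0.65), ([0.587, 0.201, 0.197], 0.65)]
top cup_a_handle [([0.589, 0.203, 0.199], 0.79), ([0.285, 0.27, 0.04], 0.63)]
top scraper_a []
top scraper_a_blade []
top brush []
top bushing []
top ring_gauge []
top micrometer [([0.749, 0.218, -0.001], 0.7)]
top caliper [([0.765, 0.064, 0.002], 0.86)]
top plug_gauge [([0.471, -0.468, -0.002], 0.77)]
[ 0.4642 -0.1487  0.2815] [ 3.142 -0.    -1.612]
side cup_a [([0.252, 0.248, -0.001], 0.9), ([0.484, 0.352, -0.002], 0.83), ([0.333, 0.12, -0.001], 0.82), ([0.588, 0.187, 0.138], 0.67), ([0.585, 0.059, 0.143], 0.58)]
side cup_a_handle [([0.522, 0.344, 0.038], 0.97), ([0.332, 0.164, 0.045], 0.91), ([0.287, 0.27, 0.038], 0.9), ([0.585, 0.206, 0.2], 0.76)]
side scraper_a [([0.56, -0.367, 0.006], 0.62), ([0.565, -0.299, 0.003], 0.57)]
side scraper_a_blade []
side brush [([0.576, -0.12, 0.01], 0.57)]
side bushing []
side ring_gauge [([0.606, 0.246, -0.001], 0.79)]
side micrometer [([0.75, 0.223, 0.0], 0.67)]
side caliper [([0.768, 0.062, 0.002], 0.84), ([0.663, -0.339, 0.001], 0.44)]
side plug_gauge [([0.467, -0.471, -0.0], 0.68)]
```

Request:
send_rows(moves="0 -0.02 0 0 0.07;-0.02 0 0 0 0.07;0 0 0 0 0.07;0 0 0 0 0.07;0 0 0 0 0.07;0 0 0 0 0.07;0 0 0 0 0.07;0 0 0 0 0.07;0 0 0 0 0.07;0 0 0 0 0.07")

```text
time_s: 58.27
eef_pos: [0.4443, -0.1686, 0.2814]
ee_rot: [3.141, -0.0, -1.612]
force: [0.2, -0.5, 0.1]
width: 0.0704
finger_force: 0.0
```

Request:
send_rows(moves="0 0 0 0 0.07;0 0 0 0 0.07;0 0 0 0 0.07;0 0 0 0 0.07;0 0 0 0 0.07;0 0 0 0 0.07;0 0 0 0 0.07;0 0 0 0 0.07;0 0 0 0 0.07;0 0 0 0 0.07")

```text
time_s: 59.1
eef_pos: [0.4441, -0.1687, 0.2815]
ee_rot: [3.141, -0.0, -1.612]
force: [0.1, 0.6, 1.0]
width: 0.0698
finger_force: 0.0
```

```bash
python3 - <<'E'
from h import *
f=[env.camera('side').astype(int) for _ in range(1)]
for c in('side','top'): spot(c,'cup_a','cup_a_handle','scraper_a','brush')
b=env.camera('side').astype(int); d=abs(b-f[0]).sum(2); print('changed px',(d>60).sum(), np.argwhere(d>60)[:5].tolist())
E
```

```text
[ 0.4442 -0.1687  0.2815] [ 3.141 -0.    -1.612]
side cup_a [([0.586, 0.055, 0.143], 0.97), ([0.584, 0.183, 0.141], 0.95), ([0.331, 0.124, -0.002], 0.91), ([0.25, 0.244, -0.002], 0.79), ([0.484, 0.35, 0.001], 0.71)]
side cup_a_handle [([0.592, 0.202, 0.2], 0.87), ([0.523, 0.346, 0.039], 0.82), ([0.289, 0.269, 0.041], 0.75), ([0.334, 0.162, 0.042], 0.6)]
side scraper_a [([0.567, -0.299, 0.005], 0.64), ([0.563, -0.367, 0.006], 0.57)]
side brush [([0.578, -0.116, 0.01], 0.62), ([0.583, 0.056, 0.143], 0.28)]
[ 0.4442 -0.1687  0.2815] [ 3.141 -0.    -1.612]
top cup_a [([0.583, 0.056, 0.144], 0.79), ([0.252, 0.245, -0.002], 0.67), ([0.484, 0.355, -0.001], 0.66), ([0.583, 0.188, 0.144], 0.61), ([0.659, -0.342, 0.001], 0.34)]
top cup_a_handle [([0.285, 0.268, 0.041], 0.88), ([0.584, 0.199, 0.204], 0.74), ([0.527, 0.347, 0.044], 0.58)]
top scraper_a [([0.66, -0.34, -0.001], 0.71)]
top brush [([0.585, 0.2, 0.202], 0.35), ([0.59, 0.071, 0.201], 0.17)]
changed px 23 [[238, 235], [263, 221], [264, 223], [285, 232], [285, 233]]
```

Everything is in place and at rest, so I'm handing in.

```bash
python3 -c "
from bench import env
print(env.finish_job())"
```

```text
the job is handed in; nothing more can be done
None
```

I handed the job in, with no verdict returned: the bore was scrubbed and the brush stood back in its tube, both grey cups hang on the right and middle hooks, both scrapers sit in the slots, and the five gauges and other bystanders were never touched; I viewed 15 pictures, one over the limit of 14.

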